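# Vent and clip a manifold for its purge

## Task

Get the sectional manifold ready for its purge: flip the yellow tab on its vent up and right back, then unscrew the black cap beneath it anticlockwise all the way to its stop. Then put every spring clip on the bench onto the blue seam ears, one clip to an ear, lying level and with the middle of its jaws centred on the ear's gripping zone, and last of all press the green start button right down; leave the red stop button alone and do not push the spray bottle, tape roll or brass fitting about.

Things in the scene. Friction and masses are not known exactly. Their poses are not given: they have to be found in the camera images.
- manifold: fixed sectional air manifold of grey and bright metal sections, 100 mm deep (x) by 340 mm long (y), top 80 mm above the table. Origin on the table under its centre; -x is its front (robot side), where three blue seam ears stick out. Its vent stands on top at x = 0, y = 52.5 mm of this frame
- vent_tab (a joint): yellow flip-top tab over the vent cap, rad: 0 shut, 1.57 upright, 2.4 fully laid back (stop). The hinge axis runs along the manifold's y through x = 42, y = 52.5, z = 143 mm of its frame; the front swings up and back. Loose: falls shut before upright, falls open past it. A 44 mm disc, 5 mm thick, with a tongue in front. While shut the disc bars the fingers from the cap
- tab_tongue (a point): middle of the tab's front tongue, 74 mm from the hinge axis, moves with the tab. The tongue is 24 mm wide along the hinge direction and 5 mm thick (with a 9 mm high ridge on top), from 59 to 85 mm from the hinge axis; with the tab shut it is 63 mm above the manifold's top
- vent_cap (a joint): black ribbed round screw cap, 36 mm across, 26 mm tall, under the tab, rad: 0 screwed shut, grows anticlockwise seen from above, stop at 9.42 (one and a half turns). It rises 0.85 mm per rad and stays on its stem (it does not come off). Stays where it is left; turning takes about 0.06 N m
- cap_top (a point): centre of the top face of the vent cap, rises with it (about 128 mm above the table when shut). The cap's axis is vertical. Its stem below is 28 mm across, and the clear space under the cap down to the manifold's top is 22 mm. The 12 mm wide, 8 mm thick hinge post stands 42 mm behind the axis (manifold +x)
- start (a joint): green start button, pressed depth in m: 0 out, 0.006 fully down; springs back. Fully down takes 5 N
- start_top (a point): centre of the top of the green button (32 mm across), 62 mm above the table when out. It sits on a fixed white box 90 x 90 x 44 mm
- stop (a joint): red stop button on a second, identical white box, pressed depth in m. Not to be pressed
- stop_top (a point): centre of the top of the red button
- ear1 (a point): centre of the gripping zone of a blue seam ear: an upright leaf 8 mm thick (manifold y), 32 mm tall (36 to 68 mm above the table), sticking out 30 mm from the manifold's front face; the point lies 12 mm behind its free front edge, 13 mm in front of the face, at mid-height. Ears are 105 mm apart
- ear2 (a point): centre of the gripping zone of a blue seam ear: an upright leaf 8 mm thick (manifold y), 32 mm tall (36 to 68 mm above the table), sticking out 30 mm from the manifold's front face; the point lies 12 mm behind its free front edge, 13 mm in front of the face, at mid-height. Ears are 105 mm apart
- ear3 (a point): centre of the gripping zone of a blue seam ear: an upright leaf 8 mm thick (manifold y), 32 mm tall (36 to 68 mm above the table), sticking out 30 mm from the manifold's front face; the point lies 12 mm behind its free front edge, 13 mm in front of the face, at mid-height. Ears are 105 mm apart
- clip1: loose spring clip, orange handles, black jaws, 97 mm long, 24 mm high, about 56 g, lying flat, hinge pin upright, either side up; None when absent (or held). Origin at the pin's underside; +x to the jaws, z along the pin. Handles to the rear, 6 mm thick, ending 55 mm behind the pin, splayed at rest: 59 mm over their ends, about 50 mm at 38 mm behind the pin, the place to grip
- clip1_jaw (a point): middle of the jaws of clip1: 33 mm in front of the pin, mid-height (12 mm up), 9 mm behind the jaw tips (tips 42 mm in front of the pin)
- clip1_left (a joint): opening of each arm of clip1, rad (both alike): 0 jaws shut on nothing, 0.10 jaws shut on an ear, 0.30 (stop) fully squeezed: handles then parallel, 28 mm over all, jaw tips about 24 mm apart. Squeezing the handles together opens the jaws; it takes about 11 N per finger at 38 mm behind the pin
- clip2: loose spring clip, orange handles, black jaws, 97 mm long, 24 mm high, about 56 g, lying flat, hinge pin upright, either side up; None when absent (or held). Origin at the pin's underside; +x to the jaws, z along the pin. Handles to the rear, 6 mm thick, ending 55 mm behind the pin, splayed at rest: 59 mm over their ends, about 50 mm at 38 mm behind the pin, the place to grip
- clip2_jaw (a point): middle of the jaws of clip2: 33 mm in front of the pin, mid-height (12 mm up), 9 mm behind the jaw tips (tips 42 mm in front of the pin)
- clip2_left (a joint): opening of each arm of clip2, rad (both alike): 0 jaws shut on nothing, 0.10 jaws shut on an ear, 0.30 (stop) fully squeezed: handles then parallel, 28 mm over all, jaw tips about 24 mm apart. Squeezing the handles together opens the jaws; it takes about 11 N per finger at 38 mm behind the pin
- clip3: loose spring clip, orange handles, black jaws, 97 mm long, 24 mm high, about 56 g, lying flat, hinge pin upright, either side up; None when absent (or held). Origin at the pin's underside; +x to the jaws, z along the pin. Handles to the rear, 6 mm thick, ending 55 mm behind the pin, splayed at rest: 59 mm over their ends, about 50 mm at 38 mm behind the pin, the place to grip
- clip3_jaw (a point): middle of the jaws of clip3: 33 mm in front of the pin, mid-height (12 mm up), 9 mm behind the jaw tips (tips 42 mm in front of the pin)
- clip3_left (a joint): opening of each arm of clip3, rad (both alike): 0 jaws shut on nothing, 0.10 jaws shut on an ear, 0.30 (stop) fully squeezed: handles then parallel, 28 mm over all, jaw tips about 24 mm apart. Squeezing the handles together opens the jaws; it takes about 11 N per finger at 38 mm behind the pin
- spray: bystander, leave it: white spray bottle with red cap, 52 mm across, 150 mm tall
- tape: bystander, leave it: white roll of tape, 54 mm across, 14 mm high
- fitting: bystander, leave it: turned brass fitting, 26 mm across, 30 mm tall

How it is judged:
On the way, in this order (a step that is already met when the one before it is completed fails the run):
1. the yellow tab is flipped right back (over 1.9 rad) (value of joint vent_tab above 1.9 rad), for 0.2 s.
2. the cap is unscrewed to its stop (over 9.0 rad) with the tab back (value of joint vent_tab above 1.9 rad and value of joint vent_cap above 9 rad), for 0.2 s.
3. every clip present grips an ear of its own ((distance between clip1_jaw and ear1 below 0.012 m or distance between clip1_jaw and ear2 below 0.012 m or distance between clip1_jaw and ear3 below 0.012 m) and value of joint each of clip1_left, clip2_left, clip3_left above 0.05 rad and angle between the z axis of each of clip1, clip2, clip3 and the z axis of manifold, either way round below 0.25 rad and (distance between clip2_jaw and ear1 below 0.012 m or distance between clip2_jaw and ear2 below 0.012 m or distance between clip2_jaw and ear3 below 0.012 m) and (distance between clip3_jaw and ear1 below 0.012 m or distance between clip3_jaw and ear2 below 0.012 m or distance between clip3_jaw and ear3 below 0.012 m)), for 0.2 s.
4. the green start button is pressed down (over 4 mm) (value of joint start above 0.004 m), for 0.1 s.
At the end, for the whole second after the job is handed in: Tab laid back beyond 1.9 rad; cap unscrewed beyond 9.0 rad; every clip present grips an ear of its own: middle of the jaws within 12 mm of the ear's point, jaws held open by the ear (over 0.05 rad), hinge pin within 0.25 rad of upright, at rest; green button pressed after that and let go (all of step 2 and all of step 3 and linear speed of each of clip1, clip2, clip3 below 0.02 m/s and value of joint start below 0.002 m); the robot touches nothing.
It fails at once if the red stop button is pressed (over 3 mm) (value of joint stop above 0.003 m).
It fails at once if a bystander is pushed more than 50 mm from its place (distance of any of spray, tape, fitting from where it was at the start of the episode above 0.05 m).
Of clip1, clip2, clip3 only 2 to 3 are there at a start; the rules pass over those that are not, and their reading is None.
At some moment in a run one of clip1, clip2, clip3 may be knocked a few centimetres aside while the robot is not near it.
Once in a run the grip may slacken for a moment while it holds something.
It also fails if it takes over 208 s, if anything falls off the work surface, if the arm or the gripper's body presses on something with over 40 N, if the wrist force passes 120 N, or if a joint passes its speed limit or range.

## Robot

A 7-joint arm with a two-finger parallel gripper is mounted at the origin on the work surface. World frame = base frame: x ahead of the robot, y to its left, z up, the work surface at z = 0. Lengths are in m, angles in rad, forces in N, time in s.
With the tool pointing down it reaches from about 0.35 to 0.9 m from the base axis. Payload 7.2 kg.
Tool frame: the origin (TCP) lies midway between the tips of the shut fingers; the grasp point (between the pads) lies 19 mm behind it; z points along the fingers, y is the line along which they close (so a half turn about z gives the same grasp; the last joint's range is limited). The gripper opens to 85 mm and grips with 20 to 120 N. Pads are 22 mm wide; open, the fingers measure 114 mm over their backs; the gripper's body (76 mm by 85 mm) begins 54 mm behind the grasp point. The pads swing forward as they close: fully open they stand 13 mm farther back than shut.
Start: joints at [1.079, 0.411, -0.013, 1.596, 0.006, 1.134, -0.082], TCP at [0.257, -0.57, 0.231] pointing down, gripper open.
Joint ranges: [-2.95, 2.95], [-0.29, 1.99], [-1.47, 1.44], [0.14, 2.54], [-1.03, 4.17], [0.13, 1.85], [-2.86, 2.86]. Speed limits (rad/s): [2.39, 2.39, 3.01, 3.01, 3.14, 3.14, 3.14].

## Interface

Orientations are given as a unit quaternion [x, y, z, w].
In Python, from plant import sense, read_camera, camera_info, sign_off gives the robot as it stands.
- The arm moves only by the tool move_arm, never from a script. Its argument "targets" is text: rows parted by semicolons, each of 5 numbers parted by spaces: the shift along the tool's x, y, z normalised to -1 to 1, where 1 is 0.02 m, then the turn about the tool's z normalised to -1 to 1, where 1 is 4 degrees, then the opening, from -1 (shut) to 1 (fully open). A call has 1 to 12 rows; each row shifts and turns the commanded pose from where the row before left it, along the tool's axes as they then stand; what a row does not reach is not made up. A row lasts 1/8 s, in which the tool goes at most 62.5 mm and 10.7 degrees, less where a joint would pass 70% of its speed; a pose out of reach is approached as far as the arm can. A call with a number of a shift or a turn outside -1 to 1 is refused whole. A call with a gripper value outside its range is refused whole. The fingers move at their own pace and stop on an object; "newtons" is the grip in N (left out, the last holds). Time passes only in rows, so rows that do not move let the fingers close. It gives the time, the measured TCP pose, the force, the opening and the grip force at its end, in the units of the state.
- sense(): the state, without advancing time (a new reading comes with each control period).
- read_camera(name): name is "scene" or "top" or "wrist"; returns the picture (384x512x3 uint8, red, green, blue); there is no depth.
- camera_info(name): a dict with "vfov" (degrees; the focal length in pixels is half the picture's height over the tangent of half this angle, whatever the lens; pixels are square), "cx", "cy" (the principal point, pixels), "R" (3x3) and "t" (3): a world point X has camera coordinates R X + t; the wrist camera has in their place "hand_eye" (4x4, takes a point from camera to tool coordinates, whose origin is the TCP and whose axes are the flange's). Camera axes: x right, y down, z forward; pixel columns grow to the right and rows downward; lengths in m; the calibration is good to about 2 mm. A picture is of the moment at which its call begins: read the wrist's pose just before it. camera_info takes no time and is no camera call.
- sign_off(): hands the job in; it is judged then, once.
The state is a dict: "clock": time; "joints": joint angles; "joint_vel": joint speeds; "joint_efforts": joint torques, N m; "position": TCP position; "tool_rot": TCP orientation; "contact_force": force on the tool from outside, world axes, zero at the start; "wrist_torque": the same for the moment, N m; "grip_width": finger opening in m; "finger_force": force on a finger pad.
Only numpy, scipy, OpenCV 4.12 (cv2) and the standard library are available. Lean on these libraries where they do the work, as an engineer would, in place of code of your own. Each camera call takes 0.05 s, during which the arm holds its last target. There are 200 camera calls.

## Working session

There is one attempt and no reset: what is moved stays moved. The work goes in short steps, Python scripts to look and compute and a tool call to move; the robot and the scene stay as the last step left them, time stands still between calls to the robot, and variables do not carry over. Pictures are saved under pics/ and viewed, at most 14 in all, crops included, and the job is handed in when it is done.

Besides the shell and the picture viewer there is one more tool, called after ">>>" as a command line: name --argument value ..., lists and objects as JSON in quotes. move_arm: Moves the arm, as the interface text tells. Its arguments: {"type":"object","properties":{"targets":{"type":"string"},"newtons":{"type":"number"}},"required":["targets"]}

```bash
mkdir -p pics; ls; python3 - <<'E'
from plant import *
import cv2,numpy as np
s=sense();print({k:np.round(v,3) for k,v in s.items()})
for n in ["scene","top","wrist"]:
    i=camera_info(n);print(n,i)
    cv2.imwrite(f"pics/{n}0.png",read_camera(n)[:,:,::-1])
a=cv2.imread("pics/scene0.png");b=cv2.imread("pics/top0.png")
cv2.imwrite("pics/a0.png",cv2.resize(a,(800,600),interpolation=cv2.INTER_CUBIC))
cv2.imwrite("pics/b0.png",cv2.resize(b,(800,600),interpolation=cv2.INTER_CUBIC))
E
```

```text
pics
{'clock': np.float64(0.0), 'joints': array([ 1.079,  0.412, -0.013,  1.597,  0.006,  1.134, -0.082]), 'joint_vel': array([ 0.001, -0.001, -0.001,  0.001,  0.001,  0.002, -0.001]), 'joint_efforts': array([-1.0000e-03, -6.0063e+01,  6.8100e-01, -2.9941e+01,  1.4000e-02,
        1.0000e-02,  0.0000e+00]), 'position': array([ 0.257, -0.569,  0.23 ]), 'tool_rot': array([ 0.978,  0.21 , -0.   , -0.001]), 'contact_force': array([ 0.148, -0.233, -0.392]), 'wrist_torque': array([ 0.001, -0.024, -0.025]), 'finger_force': np.float64(0.0), 'grip_width': np.float64(0.085)}
scene {'vfov': 45.503256678112486, 'cx': 249.4198989379528, 'cy': 195.64043432786343, 'R': array([[ 0.40052401,  0.91628556,  0.00113452],
       [ 0.70419271, -0.30702194, -0.6401954 ],
       [-0.58625348,  0.25721255, -0.76821127]]), 't': array([-0.23213989, -0.31973414,  1.65362616])}
top {'vfov': 52.88820759449657, 'cx': 255.88460133187237, 'cy': 187.57807968535678, 'R': array([[ 0.00795695, -0.99987241,  0.01385137],
       [-0.992673  , -0.0095683 , -0.12045231],
       [ 0.12056947, -0.01279145, -0.99262248]]), 't': array([-0.01777123,  0.58551912,  1.24272513])}
wrist {'vfov': 61.085044741485476, 'cx': 257.9073250800186, 'cy': 194.97963076904247, 'hand_eye': array([[-9.81464926e-05, -9.56979700e-01, -2.90154863e-01,
         7.48702725e-02],
       [ 9.99999676e-01,  1.37940339e-04, -7.93205957e-04,
         7.97612393e-04],
       [ 7.99106059e-04, -2.90154846e-01,  9.56979376e-01,
        -1.42525711e-01],
       [ 0.00000000e+00,  0.00000000e+00,  0.00000000e+00,
         1.00000000e+00]])}
```

View pics/a0.png

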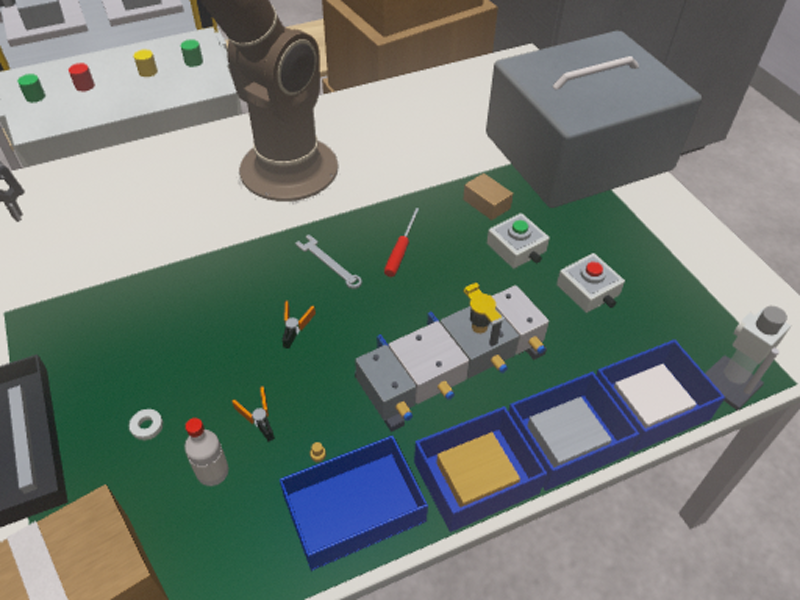

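View pics/b0.png

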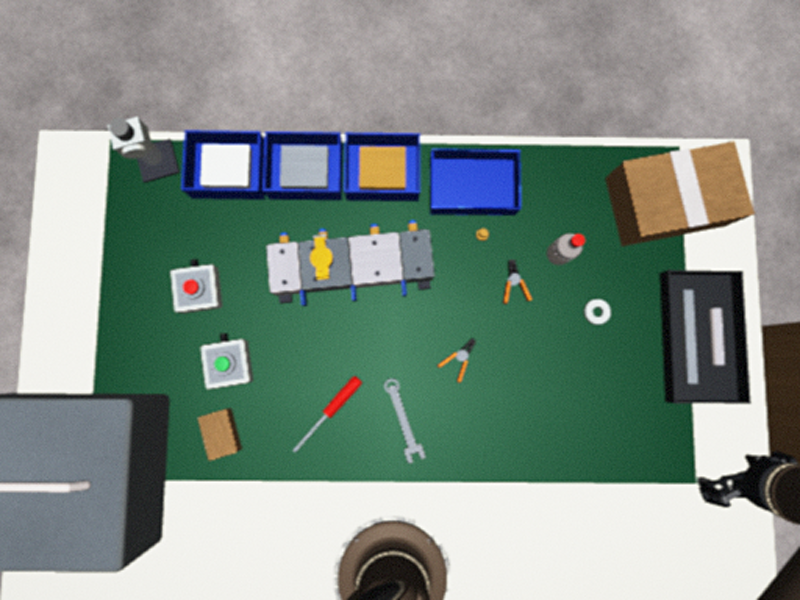

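The scene and top views show two clips. In the 800 px top view, one is at about (515,282) with jaws up, and one at about (462,358) with jaws up-right. The manifold runs from (268,240) to (433,290) with its ears at the bottom edge. The tab is at (320,258), green at (223,363) and red at (192,287). The spray, tape and fitting stand on the right.

```bash
cat > h.py <<'E'
from plant import *
import cv2,numpy as np
from scipy.spatial.transform import Rotation as Rn
def cam(n):
    """K, camera->world rotation, camera centre"""
    i=camera_info(n);f=192/np.tan(np.radians(i["vfov"])/2)
    K=np.array([[f,0,i["cx"]],[0,f,i["cy"]],[0,0,1]])
    if n=="wrist":
        s=sense();Rt=Rn.from_quat(s["tool_rot"]).as_matrix();H=i["hand_eye"]
        return K,Rt@H[:3,:3],Rt@H[:3,3]+s["position"]
    R=np.array(i["R"]);return K,R.T,-R.T@i["t"]
def shot(n,name=None):
    c=cam(n);im=read_camera(n)[:,:,::-1].copy()
    if name:cv2.imwrite(f"pics/{name}.png",im)
    return c,im
def ray(c,uv):
    d=c[1]@np.linalg.solve(c[0],[uv[0],uv[1],1.]);return c[2],d/np.linalg.norm(d)
def plane(c,uv,z):
    o,d=ray(c,uv);return o+d*(z-o[2])/d[2]
def tri(rays):
    A=0;b=0
    for o,d in rays:
        P=np.eye(3)-np.outer(d,d);A=A+P;b=b+P@o
    return np.linalg.solve(A,b)
RANGES=dict(orange=((6,150,110),(17,255,255)),yellow=((22,150,110),(33,255,255)),green=((55,150,100),(75,255,255)),
  blue=((105,150,60),(125,255,255)),red=((0,180,100),(4,255,255)))
def mask(im,col):
    h=cv2.cvtColor(im,cv2.COLOR_BGR2HSV);lo,hi=RANGES[col];return cv2.inRange(h,lo,hi)
def blobs(m,mn=8):
    n,l,st,ce=cv2.connectedComponentsWithStats(m)
    return [(np.round(ce[i],1),st[i,4],l==i) for i in range(1,n) if st[i,4]>=mn]
def yaw():
    return np.arctan2(*Rn.from_quat(sense()["tool_rot"]).as_matrix()[[1,0],0])
def totool(d):
    return Rn.from_quat(sense()["tool_rot"]).as_matrix().T@d
E
python3 - <<'E'
from h import *
for n in ["top","scene"]:
    c=cam(n);im=cv2.imread(f"pics/{n}0.png")
    for col,z in [("orange",.015),("yellow",.143),("green",.062),("blue",.06),("red",.062)]:
        for ce,a,_ in blobs(mask(im,col),6):
            if a<1500: print(n,col,ce,a,np.round(plane(c,ce,z),3))
    if n=="top":
        for uv in [(171,155),(277,147),(278,180),(173,188)]: print(uv,np.round(plane(c,uv,.08),3))
E
```

```text
top orange [335.9 185.6] 37 [ 0.597 -0.283  0.015]
top orange [324.  186.9] 36 [ 0.593 -0.243  0.015]
top orange [285.8 230. ] 28 [ 0.447 -0.113  0.015]
top orange [295.4 237.4] 34 [ 0.423 -0.145  0.015]
top yellow [205.3 165. ] 243 [0.64  0.143 0.143]
top green [141.9 232.5] 58 [0.435 0.35  0.062]
top blue [188.2  91.3] 18 [0.904 0.216 0.06 ]
top blue [295.5 137. ] 6 [ 0.752 -0.142  0.06 ]
top blue [316.9 136.8] 11 [ 0.754 -0.213  0.06 ]
top blue [258.1 183.4] 25 [ 0.596 -0.019  0.06 ]
top blue [225.9 187.2] 28 [0.583 0.085 0.06 ]
top blue [193.5 190.2] 31 [0.572 0.19  0.06 ]
top red [369.5 153.4] 49 [ 0.699 -0.385  0.062]
top red [121.8 183.3] 57 [0.592 0.421 0.062]
top red [218.8 253.4] 203 [0.371 0.104 0.062]
(171, 155) [0.683 0.262 0.08 ]
(277, 147) [ 0.713 -0.079  0.08 ]
(278, 180) [ 0.605 -0.083  0.08 ]
(173, 188) [0.576 0.252 0.08 ]
scene orange [183.  198.8] 21 [ 0.418 -0.145  0.015]
scene orange [195.4 201.5] 30 [ 0.442 -0.114  0.015]
scene orange [154.7 261.5] 35 [ 0.594 -0.282  0.015]
scene orange [169.1 258.9] 8 [ 0.602 -0.245  0.015]
scene yellow [124.    1.2] 8 [-0.562
[... 399 characters left out ...]
3 [0.572 0.087 0.06 ]
scene blue [244.1 217.2] 19 [ 0.585 -0.018  0.06 ]
scene blue [418.5 241.8] 273 [0.844 0.372 0.06 ]
scene blue [345.7 223. ] 11 [0.714 0.228 0.06 ]
scene blue [321.5 235. ] 10 [0.722 0.148 0.06 ]
scene blue [367.  266.1] 465 [0.852 0.206 0.06 ]
scene blue [287.3 252.1] 10 [0.734 0.04  0.06 ]
scene blue [304.4 294.3] 713 [0.859 0.023 0.06 ]
scene blue [436. 265.] 11 [0.92  0.369 0.06 ]
scene blue [260.8 266. ] 20 [ 0.744 -0.041  0.06 ]
scene blue [426.5 269. ] 6 [0.919 0.339 0.06 ]
scene red [49.4 43.8] 50 [-0.507 -0.385  0.062]
scene red [253.7 162.6] 159 [0.407 0.09  0.062]
scene red [380.  171.1] 51 [0.59  0.421 0.062]
scene red [123.6 272.4] 81 [ 0.625 -0.364  0.062]
```

>>> move_arm --targets "0 0 -0.4 0.88 1;0 0 -0.4 0.88 1;0 0 -0.4 0.88 1;0 0 -0.4 0.88 1;0 0 -0.4 0.88 1;0.6 -1 0 0 1;0.6 -1 0 0 1;0.6 -1 0 0 1;0.6 -1 0 0 1;0.6 -1 0 0 1;0.6 -1 0 0 1;0.6 -1 0 0 1"

```text
clock: 1.65
position: [0.3247, -0.4192, 0.2713]
tool_rot: [0.998, 0.059, 0.0, 0.0]
contact_force: [-1.0, 0.6, 1.3]
grip_width: 0.0851
finger_force: 0.0
```

>>> move_arm --targets "0.6 -1 0 0 1;0.6 -1 0 0 1;0.6 -1 0 0 1;0.6 -1 0 0 1;0.6 -1 0 0 1;0.6 -1 0 0 1;0.6 -1 0 0 1;0.6 -1 0 0 1;0.6 -1 0 0 1;0.6 -1 0 0 1;0.6 -1 0 0 1;0.6 -1 0 0 1"

```text
clock: 3.15
position: [0.4392, -0.1642, 0.2713]
tool_rot: [0.998, 0.059, 0.0, 0.0]
contact_force: [-0.0, 0.6, -0.7]
grip_width: 0.0856
finger_force: 0.0
```

>>> move_arm --targets "0.6 -1 0 0 1;0.6 -1 0 0 1;0.6 -1 0 0 1;0.6 -1 0 0 1;0.6 -1 0 0 1;0.6 -1 0 0 1;0.6 -1 0 0 1;0.6 -1 0 0 1;0.6 -1 0 0 1;0.6 -1 0 0 1;0.6 -1 0 0 1;0.6 -1 0 0 1"

```text
clock: 4.65
position: [0.5539, 0.0908, 0.2713]
tool_rot: [0.998, 0.059, -0.0, 0.0]
contact_force: [1.3, 0.2, 0.6]
grip_width: 0.0854
finger_force: 0.0
```

>>> move_arm --targets "0.6 -1 0 0 1;0.6 -1 0 0 1;0 0 0 0 1;0 0 0 0 1"

```text
clock: 5.15
position: [0.5729, 0.1315, 0.2712]
tool_rot: [0.998, 0.058, -0.0, 0.0]
contact_force: [-0.2, -0.8, -0.1]
grip_width: 0.0855
finger_force: 0.0
```

```bash
python3 - <<'E'
from h import *
s=sense();print(s["clock"],np.round(s["position"],4),np.round(s["joints"],3),yaw())
c,im=shot("wrist","w1")
for col,z in [("yellow",.145),("blue",.068)]:
    for ce,a,m in blobs(mask(im,col),40):
        r=cv2.minAreaRect(np.argwhere(m)[:,::-1].astype(np.float32));p=cv2.boxPoints(r)
        print(col,ce,a,np.round(plane(c,ce,z),4)); print(np.round([plane(c,q,z)[:2] for q in p],4).tolist())
E
```

```text
5.15 [0.5729 0.1315 0.2712] [ 0.015  0.352 -0.426  1.615  0.154  1.209 -1.897] 0.11676200085969288
yellow [250.7 103.2] 3863 [0.6416 0.1449 0.145 ]
[[0.6793, 0.1695], [0.6839, 0.1295], [0.602, 0.1185], [0.5969, 0.1623]]
blue [481.5  11. ] 171 [ 0.7488 -0.0616  0.068 ]
[[0.7473, -0.0405], [0.7562, -0.0399], [0.7535, -0.0903], [0.7446, -0.0914]]
blue [169.7  21.6] 85 [0.7054 0.2315 0.068 ]
[[0.7069, 0.2379], [0.7085, 0.2247], [0.7042, 0.2245], [0.7026, 0.2378]]
blue [250.2  22.6] 86 [0.7135 0.155  0.068 ]
[[0.7149, 0.1621], [0.7165, 0.1488], [0.7122, 0.1483], [0.7106, 0.1616]]
blue [358.4  23.6] 85 [0.7247 0.0521 0.068 ]
[[0.7261, 0.0595], [0.7276, 0.0463], [0.7234, 0.0453], [0.7218, 0.0587]]
blue [438.9  24.6] 88 [ 0.7328 -0.0247  0.068 ]
[[0.7341, -0.0166], [0.7358, -0.0308], [0.7316, -0.032], [0.7299, -0.0177]]
blue [203.1 163.8] 212 [0.5713 0.1904 0.068 ]
[[0.5865, 0.1966], [0.588, 0.188], [0.5577, 0.184], [0.5561, 0.1927]]
blue [300.  164.6] 212 [0.5826 0.0865 0.068 ]
[[0.5674, 0.0896], [0.5982, 0.0921], [0.5986, 0.0837], [0.5678, 0.081]]
blue [394.9 166.6] 271 [ 0.5924 -0.0158  0.068 ]
[[0.5803, -0.0044], [0.6089, -0.003], [0.6078, -0.0213], [0.5791, -0.0232]]
```

View pics/w1.png

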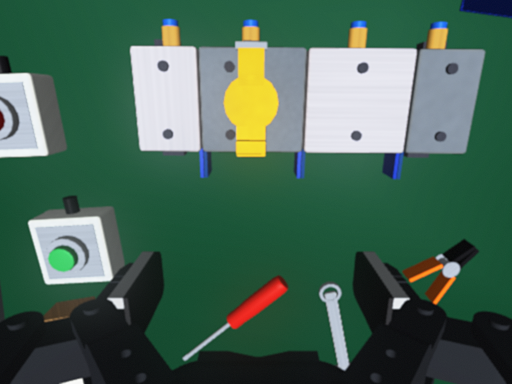

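The wrist view shows the vent disc centred at px (251,103). The tongue is below it at (251,150). The ears are at (203,164), (300,165) and (395,166), and clip B is at (450,268). The manifold yaw is about 0.107 rad.

>>> move_arm --targets "0.95 -0.14 -0.0 0.14 0.4;0.95 -0.14 0 0 0.4;0 0 1 0 0.4;0 0 1 0 0.4;0 0 1 0 0.4;0 0 1 0 0.4;0 0 1 0 0.4;0 0 1 0 0.4;0 0 1 0 0.4;0 0 0 0 0.4;0 0 0 0 0.4" --newtons 25

```text
clock: 6.58
position: [0.611, 0.1416, 0.1319]
tool_rot: [0.999, 0.053, 0.0, -0.0]
contact_force: [0.1, 0.2, -0.8]
grip_width: 0.0598
finger_force: 0.0
```

>>> move_arm --targets "0 0 0 0 -1;0 0 0 0 -1;0 0 0 0 -1;0 0 0 0 -1;0 0 0 0 -1;0 0 0 0 -1" --newtons 25

```text
clock: 7.32
position: [0.611, 0.1419, 0.1319]
tool_rot: [0.999, 0.053, 0.0, -0.0]
contact_force: [-1.9, -0.2, 6.5]
grip_width: 0.0234
finger_force: 29.3
```

```bash
python3 - <<'E'
from h import *
s=sense();print(s["clock"],np.round(s["position"],4),yaw(),s["grip_width"],s["finger_force"])
a=np.radians(np.arange(0,121,7.5));x=-74*np.cos(a);z=74*np.sin(a)
print([(round(p/20,2),round(-q/20,2)) for p,q in zip(np.diff(x),np.diff(z))])
E
```

```text
7.325 [0.611  0.1419 0.1319] 0.10686184588699814 0.02337789097443783 29.26974669098854
[(np.float64(0.03), np.float64(-0.48)), (np.float64(0.09), np.float64(-0.47)), (np.float64(0.16), np.float64(-0.46)), (np.float64(0.21), np.float64(-0.43)), (np.float64(0.27), np.float64(-0.4)), (np.float64(0.32), np.float64(-0.36)), (np.float64(0.36), np.float64(-0.32)), (np.float64(0.4), np.float64(-0.27)), (np.float64(0.43), np.float64(-0.21)), (np.float64(0.46), np.float64(-0.16)), (np.float64(0.47), np.float64(-0.09)), (np.float64(0.48), np.float64(-0.03)), (np.float64(0.48), np.float64(0.03)), (np.float64(0.47), np.float64(0.09)), (np.float64(0.46), np.float64(0.16)), (np.float64(0.43), np.float64(0.21))]
```

>>> move_arm --targets "0.03 0 -0.48 0 -1;0.09 0 -0.47 0 -1;0.16 0 -0.46 0 -1;0.21 0 -0.43 0 -1;0.27 0 -0.4 0 -1;0.32 0 -0.36 0 -1;0.36 0 -0.32 0 -1;0.4 0 -0.27 0 -1;0.43 0 -0.21 0 -1;0.46 0 -0.16 0 -1;0.47 0 -0.09 0 -1;0.48 0 -0.03 0 -1"

```text
clock: 8.82
position: [0.6845, 0.1498, 0.2052]
tool_rot: [0.999, 0.053, 0.0, -0.0]
contact_force: [-3.4, 2.0, -1.6]
grip_width: 0.0234
finger_force: 27.3
```

>>> move_arm --targets "0.48 0 0.03 0 -1;0.47 0 0.09 0 -1;0.46 0 0.16 0 -1;0.43 0 0.21 0 -1;0 0 0 0 -1;0 0 0 0 -1"

```text
clock: 9.57
position: [0.7221, 0.1538, 0.1959]
tool_rot: [0.999, 0.053, 0.002, -0.0]
contact_force: [0.3, 2.7, 4.3]
grip_width: 0.0232
finger_force: 26.7
```

```bash
python3 - <<'E'
from h import *
s=sense();print(s["clock"],np.round(s["position"],4),yaw(),s["grip_width"],s["finger_force"],s["contact_force"])
c,im=shot("scene","s2")
cv2.imwrite("pics/s2c.png",cv2.resize(im[100:260,200:400],(800,640))[:600])
E
```

```text
9.575 [0.7221 0.1538 0.1959] 0.10664411683786036 0.023220932839851875 26.711334139108658 [0.32946342 2.71098731 4.27926254]
```

View pics/s2c.png

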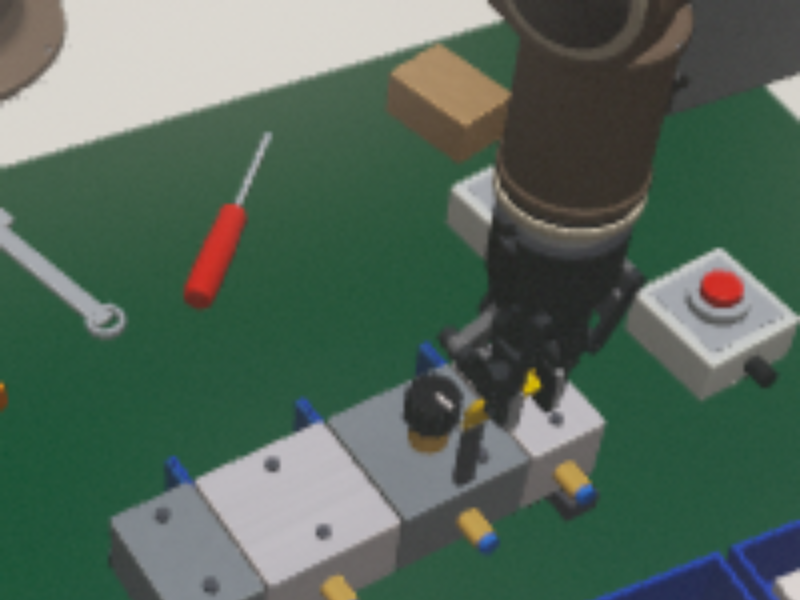

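The tab is up and past upright, held by the fingers, and the black cap is exposed. Next: release, lift, move over the cap and turn to the start yaw.

>>> move_arm --targets "0 0 0 0 0.2;0 0 0 0 0.2;0 0 0 0 0.2;0 0 -1 0 0.2;0 0 -1 0 0.2;0 0 -1 0 0.2;-0.81 0 0 0 0.1;-0.81 0 0 0 0.1;-0.81 0 0 0 0.1;-0.81 0 0 0 0.1;-0.81 0 0 0 0.1;0 0 0 0 0.1" --newtons 40

```text
clock: 11.12
position: [0.6397, 0.145, 0.257]
tool_rot: [0.999, 0.054, 0.001, -0.0]
contact_force: [0.2, -0.2, 0.8]
grip_width: 0.0471
finger_force: 0.0
```

>>> move_arm --targets "0 0 0 -1 0.1;0 0 0 -1 0.1;0 0 0 -1 0.1;0 0 0 -1 0.1;0 0 0 -1 0.1;0 0 0 -1 0.1;0 0 0 -1 0.1;0 0 0 -1 0.1;0 0 0 -1 0.1;0 0 0 -1 0.1;0 0 0 -1 0.1;0 0 0 -1 0.1"

```text
clock: 12.62
position: [0.6408, 0.1448, 0.2558]
tool_rot: [0.89, 0.456, 0.001, 0.0]
contact_force: [0.2, -0.2, 0.0]
grip_width: 0.0472
finger_force: 0.0
```

>>> move_arm --targets "0 0 0 -1 0.1;0 0 0 -1 0.1;0 0 0 -1 0.1;0 0 0 -1 0.1;0 0 0 -1 0.1;0 0 0 -1 0.1;0 0 0 -1 0.1;0 0 0 -1 0.1;0 0 0 -1 0.1;0 0 0 -1 0.1;0 0 0 -1 0.1;0 0 0 -1 0.1"

```text
clock: 14.12
position: [0.6409, 0.1447, 0.2558]
tool_rot: [0.628, 0.778, 0.0, 0.0]
contact_force: [0.7, 0.0, -0.3]
grip_width: 0.0471
finger_force: 0.0
```

>>> move_arm --targets "0 0 0 -1 0.1;0 0 0 -1 0.1;0 0 0 -1 0.1;0 0 0 -1 0.1;0 0 0 -1 0.1;0 0 0 -1 0.1;0 0 0 0 0.1;0 0 0 0 0.1"

```text
clock: 15.12
position: [0.6403, 0.1447, 0.2554]
tool_rot: [0.454, 0.891, 0.0, 0.0]
contact_force: [-1.0, 0.6, 0.4]
grip_width: 0.0472
finger_force: 0.0
```

```bash
python3 - <<'E'
from h import *
s=sense();print(s["clock"],np.round(s["position"],4),np.degrees(yaw()),s["grip_width"],s["contact_force"],np.round(s["joints"],2))
print(totool(np.array([.6416,.145,.094])-s["position"])/.02)
c,im=shot("scene","s3")
for n in ["scene"]:
    for ce,a,_ in blobs(mask(im,"yellow"),40): print(ce,a)
cv2.imwrite("pics/s3c.png",cv2.resize(im[130:250,220:380],(800,600)))
E
```

```text
15.125 [0.6403 0.1447 0.2554] 126.0102012005228 0.04718735887635225 [-1.04854603  0.64224887  0.41525486] [ 0.24  0.59 -0.85  1.44  0.44  1.31 -0.01]
[-0.02549322  0.05577954  8.06917688]
[91.1 35. ] 64
[328.7 207.2] 162
```

View pics/s3c.png

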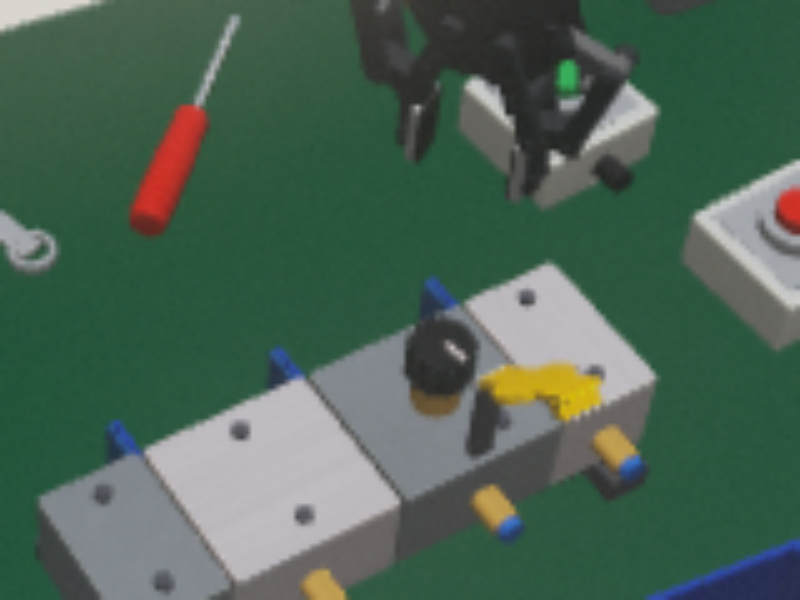

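The tab lies fully back. The cap is free, with its white mark at crop (455,348). I'll descend, grip and do the first stroke.

>>> move_arm --targets "0 0.05 1 0 0.1;0 0 1 0 0.1;0 0 1 0 0.1;0 0 1 0 0.1;0 0 1 0 0.1;0 0 1 0 0.1;0 0 1 0 0.1;0 0 1 0 0.1;0 0 0 0 0.1;0 0 0 0 -1;0 0 0 0 -1;0 0 0 0 -1" --newtons 40

```text
clock: 16.68
position: [0.6406, 0.1457, 0.0954]
tool_rot: [0.453, 0.892, 0.0, 0.0]
contact_force: [-0.8, 0.5, -1.8]
grip_width: 0.0348
finger_force: 40.3
```

>>> move_arm --targets "0 0 0 0 -1;0 0 0 -0.5 -1;0 0 -0.003 -1 -1;0 0 -0.003 -1 -1;0 0 -0.003 -1 -1"

```text
clock: 17.3
position: [0.6406, 0.1456, 0.0955]
tool_rot: [0.339, 0.941, 0.0, -0.0]
contact_force: [-2.5, 0.7, 0.1]
grip_width: 0.0348
finger_force: 40.5
```

```bash
python3 - <<'E'
from h import *
s=sense();print(s["clock"],np.round(s["position"],4),np.degrees(yaw()),s["grip_width"],s["finger_force"],s["contact_force"],s["wrist_torque"])
print(plane(cam("scene"),(308,197.6),.128))
E
```

```text
17.3 [0.6406 0.1456 0.0955] 140.32381518181668 0.034787837306813514 40.51057040691376 [-2.54464307  0.66033566  0.10760312] [ 0.30678873  0.52467875 -0.04830964]
[0.64025643 0.14323667 0.128     ]
```

>>> move_arm --targets "0 0 -0.003 -1 -1;0 0 -0.003 -1 -1;0 0 -0.003 -1 -1;0 0 -0.003 -1 -1;0 0 -0.003 -1 -1;0 0 -0.003 -1 -1;0 0 -0.003 -1 -1;0 0 -0.003 -1 -1;0 0 -0.003 -1 -1;0 0 -0.003 -1 -1;0 0 -0.003 -1 -1;0 0 -0.003 -1 -1"

```text
clock: 18.8
position: [0.6404, 0.1451, 0.0962]
tool_rot: [-0.072, 0.997, -0.0, -0.0]
contact_force: [-3.7, -0.4, 1.3]
grip_width: 0.035
finger_force: 40.6
```

>>> move_arm --targets "0 0 -0.003 -1 -1;0 0 -0.003 -1 -1;0 0 -0.003 -1 -1;0 0 -0.003 -1 -1;0 0 -0.003 -1 -1;0 0 -0.003 -1 -1;0 0 -0.003 -1 -1;0 0 -0.003 -1 -1;0 0 -0.003 -1 -1;0 0 -0.003 -1 -1;0 0 -0.003 -1 -1;0 0 -0.003 -1 -1"

```text
clock: 20.3
position: [0.6406, 0.1447, 0.0969]
tool_rot: [-0.472, 0.882, -0.0, -0.0]
contact_force: [-3.1, -0.9, 0.4]
grip_width: 0.0352
finger_force: 40.7
```

>>> move_arm --targets "0 0 -0.003 -1 -1;0 0 -0.003 -1 -1;0 0 0 0 0.15;0 0 0 0 0.15;0 0 0 0 0.15;0 0 0 1 0.15;0 0 0 1 0.15;0 0 0 1 0.15;0 0 0 1 0.15;0 0 0 1 0.15;0 0 0 1 0.15;0 0 0 1 0.15"

```text
clock: 21.8
position: [0.6408, 0.1455, 0.097]
tool_rot: [-0.309, 0.951, -0.0, 0.0]
contact_force: [0.2, -0.4, -0.1]
grip_width: 0.049
finger_force: 0.0
```

```bash
python3 - <<'E'
from h import *
s=sense();print(s["clock"],np.round(s["position"],4),np.degrees(yaw()),s["grip_width"],s["finger_force"],s["contact_force"],s["joints"][6])
c,im=shot("scene","s4")
cv2.imwrite("pics/s4c.png",cv2.resize(im[160:240,250:360],(800,580)))
E
```

```text
21.8 [0.6408 0.1455 0.097 ] -144.03284925113658 0.049009684905746205 0.0 [ 0.22128293 -0.41230835 -0.09562679] 1.2939910341745067
```

View pics/s4c.png

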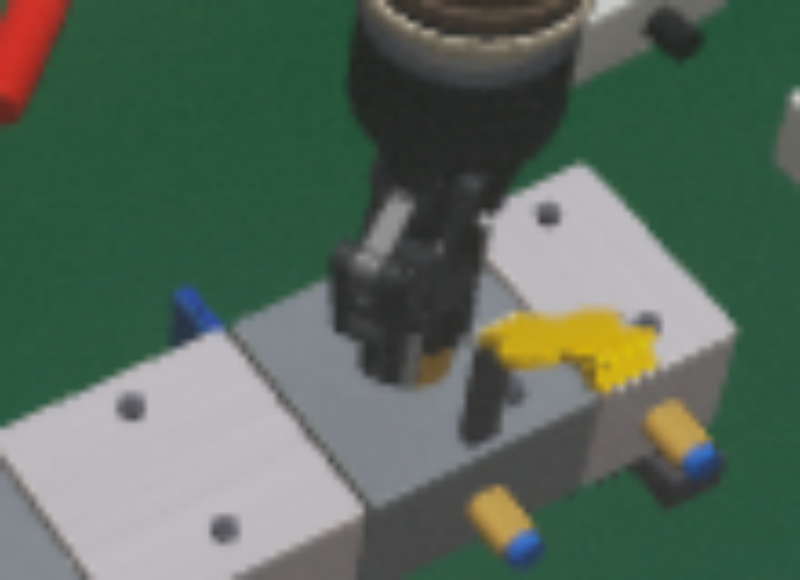

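>>> move_arm --targets "0 0 0 1 0.15;0 0 0 1 0.15;0 0 0 1 0.15;0 0 0 1 0.15;0 0 0 1 0.15;0 0 0 1 0.15;0 0 0 1 0.15;0 0 0 1 0.15;0 0 0 1 0.15;0 0 0 1 0.15;0 0 0 1 0.15;0 0 0 1 0.15" --newtons 30

```text
clock: 23.35
position: [0.6408, 0.1455, 0.0969]
tool_rot: [0.104, 0.995, 0.0, 0.0]
contact_force: [0.1, -0.3, -0.6]
grip_width: 0.0491
finger_force: 0.0
```

>>> move_arm --targets "0 0 0 1 0.15;0 0 0 1 0.15;0 0 0 1 0.15;0 0 0 1 0.15;0 0 0 1 0.15;0 0 0 1 0.15;0 0 0 1 0.15;0 0 0 1 0.15;0 0 0 1 0.15;0 0 0 1 0.15;0 0 0 0.5 0.15;0 0 0 0 -1"

```text
clock: 24.85
position: [0.6407, 0.1456, 0.097]
tool_rot: [0.453, 0.892, -0.0, 0.0]
contact_force: [-0.5, -0.5, 2.7]
grip_width: 0.0349
finger_force: 30.2
```

>>> move_arm --targets "0 0 0 0 -1;0 0 0 0 -1;0 0 0 0 -1;0 0 -0.003 -1 -1;0 0 -0.003 -1 -1;0 0 -0.003 -1 -1;0 0 -0.003 -1 -1;0 0 -0.003 -1 -1;0 0 -0.003 -1 -1;0 0 -0.003 -1 -1;0 0 -0.003 -1 -1;0 0 -0.003 -1 -1"

```text
clock: 26.35
position: [0.6406, 0.1453, 0.0975]
tool_rot: [0.154, 0.988, -0.0, -0.0]
contact_force: [-1.6, -1.1, 3.0]
grip_width: 0.0353
finger_force: 30.4
```

>>> move_arm --targets "0 0 -0.003 -1 -1;0 0 -0.003 -1 -1;0 0 -0.003 -1 -1;0 0 -0.003 -1 -1;0 0 -0.003 -1 -1;0 0 -0.003 -1 -1;0 0 -0.003 -1 -1;0 0 -0.003 -1 -1;0 0 -0.003 -1 -1;0 0 -0.003 -1 -1;0 0 -0.003 -1 -1;0 0 -0.003 -1 -1"

```text
clock: 27.85
position: [0.6406, 0.1449, 0.0982]
tool_rot: [-0.261, 0.965, -0.0, -0.0]
contact_force: [-1.8, -1.4, 3.9]
grip_width: 0.0355
finger_force: 30.4
```

>>> move_arm --targets "0 0 -0.003 -1 -1;0 0 -0.003 -1 -1;0 0 -0.003 -1 -1;0 0 -0.003 -1 -1;0 0 -0.003 -1 -1;0 0 -0.003 -1 -1;0 0 -0.003 -1 -1;0 0 -0.003 -1 -1;0 0 -0.003 -1 -1;0 0 0 0 0.15;0 0 0 0 0.15;0 0 0 0 0.15"

```text
clock: 29.35
position: [0.6407, 0.1454, 0.0985]
tool_rot: [-0.545, 0.838, 0.0, -0.0]
contact_force: [-0.5, -0.1, 0.1]
grip_width: 0.0486
finger_force: 0.0
```

>>> move_arm --targets "0 0 0 1 0.15;0 0 0 1 0.15;0 0 0 1 0.15;0 0 0 1 0.15;0 0 0 1 0.15;0 0 0 1 0.15;0 0 0 1 0.15;0 0 0 1 0.15;0 0 0 1 0.15;0 0 0 1 0.15;0 0 0 1 0.15;0 0 0 1 0.15"

```text
clock: 30.85
position: [0.6407, 0.1455, 0.0986]
tool_rot: [-0.156, 0.988, -0.0, 0.0]
contact_force: [0.7, -0.5, 0.2]
grip_width: 0.0488
finger_force: 0.0
```

>>> move_arm --targets "0 0 0 1 0.15;0 0 0 1 0.15;0 0 0 1 0.15;0 0 0 1 0.15;0 0 0 1 0.15;0 0 0 1 0.15;0 0 0 1 0.15;0 0 0 1 0.15;0 0 0 1 0.15;0 0 0 1 0.15;0 0 0 1 0.15;0 0 0 1 0.15"

```text
clock: 32.35
position: [0.6406, 0.1456, 0.0986]
tool_rot: [0.259, 0.966, 0.0, 0.0]
contact_force: [0.5, -0.9, -0.2]
grip_width: 0.0495
finger_force: 0.0
```

>>> move_arm --targets "0 0 0 1 0.15;0 0 0 1 0.15;0 0 0 1 0.15;0 0 0 1 0.15;0 0 0 1 0.15;0 0 0 1 0.15;0 0 0 0 -1;0 0 0 0 -1;0 0 0 0 -1;0 0 0 0 -1;0 0 -0.003 -1 -1;0 0 -0.003 -1 -1"

```text
clock: 33.85
position: [0.6406, 0.1456, 0.0989]
tool_rot: [0.389, 0.921, -0.0, -0.0]
contact_force: [-1.1, 0.2, 2.4]
grip_width: 0.0351
finger_force: 30.4
```

>>> move_arm --targets "0 0 -0.003 -1 -1;0 0 -0.003 -1 -1;0 0 -0.003 -1 -1;0 0 -0.003 -1 -1;0 0 -0.003 -1 -1;0 0 -0.003 -1 -1;0 0 -0.003 -1 -1;0 0 -0.003 -1 -1;0 0 -0.003 -1 -1;0 0 -0.003 -1 -1;0 0 -0.003 -1 -1;0 0 -0.003 -1 -1"

```text
clock: 35.35
position: [0.6404, 0.1451, 0.0996]
tool_rot: [-0.02, 1.0, -0.0, -0.0]
contact_force: [-2.5, -1.2, 4.0]
grip_width: 0.0349
finger_force: 30.4
```

>>> move_arm --targets "0 0 -0.003 -1 -1;0 0 -0.003 -1 -1;0 0 -0.003 -1 -1;0 0 -0.003 -1 -1;0 0 -0.003 -1 -1;0 0 -0.003 -1 -1;0 0 -0.003 -1 -1;0 0 -0.003 -1 -1;0 0 -0.003 -1 -1;0 0 -0.003 -1 -1;0 0 -0.003 -1 -1;0 0 -0.003 -1 -1"

```text
clock: 36.85
position: [0.6406, 0.1447, 0.1003]
tool_rot: [-0.424, 0.905, -0.0, -0.0]
contact_force: [-2.1, -1.5, 4.2]
grip_width: 0.0353
finger_force: 30.5
```

>>> move_arm --targets "0 0 -0.003 -1 -1;0 0 -0.003 -1 -1;0 0 -0.003 -1 -1;0 0 -0.003 -1 -1;0 0 0 0 0.15;0 0 0 0 0.15;0 0 0 0 0.15;0 0 0 1 0.15;0 0 0 1 0.15;0 0 0 1 0.15;0 0 0 1 0.15;0 0 0 1 0.15"

```text
clock: 38.35
position: [0.6407, 0.1455, 0.1004]
tool_rot: [-0.39, 0.921, -0.0, 0.0]
contact_force: [0.2, 0.8, -0.1]
grip_width: 0.0488
finger_force: 0.0
```

>>> move_arm --targets "0 0 0 1 0.15;0 0 0 1 0.15;0 0 0 1 0.15;0 0 0 1 0.15;0 0 0 1 0.15;0 0 0 1 0.15;0 0 0 1 0.15;0 0 0 1 0.15;0 0 0 1 0.15;0 0 0 1 0.15;0 0 0 1 0.15;0 0 0 1 0.15"

```text
clock: 39.85
position: [0.6407, 0.1455, 0.1004]
tool_rot: [0.018, 1.0, 0.0, 0.0]
contact_force: [-0.2, -1.1, -0.1]
grip_width: 0.0494
finger_force: 0.0
```

>>> move_arm --targets "0 0 0 1 0.15;0 0 0 1 0.15;0 0 0 1 0.15;0 0 0 1 0.15;0 0 0 1 0.15;0 0 0 1 0.15;0 0 0 1 0.15;0 0 0 1 0.15;0 0 0 1 0.15;0 0 0 1 0.15;0 0 0 1 0.15;0 0 0 1 0.15"

```text
clock: 41.35
position: [0.6406, 0.1456, 0.1004]
tool_rot: [0.423, 0.906, 0.0, 0.0]
contact_force: [0.6, 0.1, 0.4]
grip_width: 0.0492
finger_force: 0.0
```

```bash
python3 - <<'E'
from h import *
s=sense();print(s["clock"],np.round(s["position"],4),np.degrees(yaw()),s["grip_width"],s["contact_force"],s["joints"][6])
print(totool(np.array([.6413,.145,.098])-s["position"])/.02)
E
```

```text
41.35 [0.6406 0.1456 0.1004] 129.9764904395418 0.04924615322970118 [0.60660373 0.11571346 0.38404694] -0.04527949460836971
[-0.04478434  0.00650308  0.12191387]
```

>>> move_arm --targets "0 0 0 1 0.15;0 0 0 0 -1;0 0 0 0 -1;0 0 0 0 -1;0 0 0 0 -1;0 0 -0.003 -1 -1;0 0 -0.003 -1 -1;0 0 -0.003 -1 -1;0 0 -0.003 -1 -1;0 0 -0.003 -1 -1;0 0 -0.003 -1 -1;0 0 -0.003 -1 -1"

```text
clock: 42.85
position: [0.6405, 0.1454, 0.101]
tool_rot: [0.223, 0.975, -0.0, -0.0]
contact_force: [-2.4, -0.4, 3.9]
grip_width: 0.0349
finger_force: 30.4
```

>>> move_arm --targets "0 0 -0.003 -1 -1;0 0 -0.003 -1 -1;0 0 -0.003 -1 -1;0 0 -0.003 -1 -1;0 0 -0.003 -1 -1;0 0 -0.003 -1 -1;0 0 -0.003 -1 -1;0 0 -0.003 -1 -1;0 0 -0.003 -1 -1;0 0 -0.003 -1 -1;0 0 -0.003 -1 -1;0 0 -0.003 -1 -1"

```text
clock: 44.35
position: [0.6405, 0.1449, 0.1017]
tool_rot: [-0.193, 0.981, -0.0, -0.0]
contact_force: [-3.0, -2.4, 3.2]
grip_width: 0.0352
finger_force: 30.5
```

>>> move_arm --targets "0 0 -0.003 -1 -1;0 0 -0.003 -1 -1;0 0 -0.003 -1 -1;0 0 -0.003 -1 -1;0 0 -0.003 -1 -1;0 0 -0.003 -1 -1;0 0 -0.003 -1 -1;0 0 -0.003 -1 -1;0 0 -0.003 -1 -1;0 0 -0.003 -1 -1;0 0 -0.003 -1 -1;0 0 0 0 0.15"

```text
clock: 45.85
position: [0.6408, 0.1451, 0.1019]
tool_rot: [-0.545, 0.838, 0.0, -0.0]
contact_force: [-0.7, 0.2, -0.4]
grip_width: 0.049
finger_force: 0.0
```

>>> move_arm --targets "0 0 0 0 0.15;0 0 0 0 0.15;0 0 0 1 0.15;0 0 0 1 0.15;0 0 0 1 0.15;0 0 0 1 0.15;0 0 0 1 0.15;0 0 0 1 0.15;0 0 0 1 0.15;0 0 0 1 0.15;0 0 0 1 0.15;0 0 0 1 0.15"

```text
clock: 47.35
position: [0.6407, 0.1455, 0.1022]
tool_rot: [-0.225, 0.974, -0.0, 0.0]
contact_force: [-0.1, 0.6, 0.5]
grip_width: 0.0491
finger_force: 0.0
```

>>> move_arm --targets "0 0 0 1 0.15;0 0 0 1 0.15;0 0 0 1 0.15;0 0 0 1 0.15;0 0 0 1 0.15;0 0 0 1 0.15;0 0 0 1 0.15;0 0 0 1 0.15;0 0 0 1 0.15;0 0 0 1 0.15;0 0 0 1 0.15;0 0 0 1 0.15"

```text
clock: 48.85
position: [0.6406, 0.1456, 0.1023]
tool_rot: [0.191, 0.982, 0.0, 0.0]
contact_force: [0.6, 0.2, 0.7]
grip_width: 0.049
finger_force: 0.0
```

>>> move_arm --targets "0 0 0 1 0.15;0 0 0 1 0.15;0 0 0 1 0.15;0 0 0 1 0.15;0 0 0 1 0.15;0 0 0 1 0.15;0 0 0 0 -1;0 0 0 0 -1;0 0 0 0 -1;0 0 0 0 -1"

```text
clock: 50.1
position: [0.6406, 0.1455, 0.1024]
tool_rot: [0.39, 0.921, 0.0, -0.0]
contact_force: [-2.9, -0.3, 3.0]
grip_width: 0.0353
finger_force: 30.2
```

>>> move_arm --targets "0 0 -0.003 -1 -1;0 0 -0.003 -1 -1;0 0 -0.003 -1 -1;0 0 -0.003 -1 -1;0 0 -0.003 -1 -1;0 0 -0.003 -1 -1;0 0 -0.003 -1 -1;0 0 -0.003 -1 -1;0 0 -0.003 -1 -1;0 0 -0.003 -1 -1;0 0 -0.003 -1 -1;0 0 -0.003 -1 -1"

```text
clock: 51.6
position: [0.6405, 0.1452, 0.1031]
tool_rot: [-0.02, 1.0, -0.0, -0.0]
contact_force: [-2.5, -1.0, 4.7]
grip_width: 0.0355
finger_force: 30.3
```

```bash
python3 - <<'E'
from h import *
s=sense();print(s["clock"],np.round(s["position"],4),np.degrees(yaw()),s["grip_width"],s["contact_force"],s["wrist_torque"],s["joint_efforts"])
E
```

```text
51.6 [0.6405 0.1452 0.1031] -177.74414750576886 0.035474177956649054 [-2.52570335 -1.02639669  4.66317763] [-0.26467112  0.5250345  -0.03388091] [ -0.75852681 -66.1017251  -18.34229887 -22.6169908    0.30057133
  -1.00653537  -0.74967491]
```

>>> move_arm --targets "0 0 -0.003 -1 -1;0 0 -0.003 -1 -1;0 0 -0.003 -1 -1;0 0 -0.003 -1 -1;0 0 -0.003 -1 -1"

```text
clock: 52.22
position: [0.641, 0.1452, 0.1032]
tool_rot: [-0.192, 0.981, 0.0, 0.0]
contact_force: [-0.4, 0.4, 1.3]
grip_width: 0.0352
finger_force: 30.2
```

```bash
python3 - <<'E'
from h import *
s=sense();print(s["clock"],np.degrees(yaw()),s["contact_force"],s["wrist_torque"],s["joint_efforts"][6])
E
```

```text
52.225 -157.8342335937933 [-0.36480982  0.36797529  1.31244692] [ 0.05720139  0.04965726 -0.78155162] -0.15594656579196453
```

>>> move_arm --targets "0 0 -0.003 -1 -1;0 0 -0.003 -1 -1;0 0 -0.003 -1 -1;0 0 -0.003 -1 -1;0 0 0 -1 -1;0 0 0 -1 -1"

```text
clock: 52.98
position: [0.6408, 0.145, 0.1032]
tool_rot: [-0.392, 0.92, 0.0, -0.0]
contact_force: [-0.7, 0.6, 0.5]
grip_width: 0.0353
finger_force: 30.2
```

```bash
python3 - <<'E'
from h import *
s=sense();print(s["clock"],np.degrees(yaw()),s["contact_force"],s["wrist_torque"],s["joint_efforts"][6])
E
```

```text
52.975 -133.834820126514 [-0.72496772  0.56294687  0.46363306] [ 0.08657901  0.17013575 -0.73660302] 0.0066142383730039
```

The wrist torque jumped to −0.78 N m, so the cap is at its stop. I'll release, lift and go over clip B.

>>> move_arm --targets "0 0 0 0 0.15;0 0 0 0 0.15;0 0 0 0 0.15;0 0 -1 0 0.15;0 0 -1 0 0.15;0 0 -1 1 0.4;0 0 -1 1 0.4;0 0 -1 1 0.4;0 0 -1 1 0.4;0 0 0 1 0.4;0 0 0 1 0.4;0 0 0 1 0.4"

```text
clock: 54.48
position: [0.6408, 0.1459, 0.2255]
tool_rot: [-0.156, 0.988, 0.0, 0.001]
contact_force: [0.4, -0.3, -0.5]
grip_width: 0.0601
finger_force: 0.0
```

>>> move_arm --targets "0 0 0 1 1;0 0 0 1 1;0 0 0 1 1;0 0 0 1 1;0 0 0 1 1;0 0 0 1 1;0 0 0 1 1;0 0 0 1 1;0 0 0 1 1;0 0 0 1 1;0 0 0 1 1;0 0 0 1 1"

```text
clock: 55.98
position: [0.6408, 0.1461, 0.2255]
tool_rot: [0.259, 0.966, 0.001, 0.001]
contact_force: [-0.4, -0.3, -0.3]
grip_width: 0.0852
finger_force: 0.0
```

>>> move_arm --targets "0 0 0 1 1;0 0 0 1 1;-0.06 -0.98 0 0 1;-0.06 -0.98 0 0 1;-0.06 -0.98 0 0 1;-0.06 -0.98 0 0 1;-0.06 -0.98 0 0 1;-0.06 -0.98 0 0 1;-0.06 -0.98 0 0 1;-0.06 -0.98 0 0 1;-0.06 -0.98 0 0 1;-0.06 -0.98 0 0 1"

```text
clock: 57.48
position: [0.5298, -0.0165, 0.2252]
tool_rot: [0.324, 0.946, 0.0, 0.001]
contact_force: [-0.1, 0.0, 0.3]
grip_width: 0.0852
finger_force: 0.0
```

>>> move_arm --targets "-0.06 -0.98 0 0 1;-0.06 -0.98 0 0 1;-0.06 -0.98 0 0 1;-0.06 -0.98 0 0 1;-0.06 -0.98 0 0 1;-0.06 -0.98 0 0 1;-0.06 -0.98 0 0 1;0 0 0 0 1;0 0 0 0 1"

```text
clock: 58.6
position: [0.4529, -0.1293, 0.2244]
tool_rot: [0.324, 0.946, -0.0, 0.001]
contact_force: [0.5, -0.0, -1.0]
grip_width: 0.0854
finger_force: 0.0
```

```bash
python3 - <<'E'
from h import *
s=sense();print(s["clock"],np.round(s["position"],4),np.degrees(yaw()),np.round(s["joints"],2))
c,im=shot("wrist","w5");t,ti=shot("top","t5")
for ce,a,m in blobs(mask(im,"orange"),40): print("w",ce,a,np.round(plane(c,ce,.018),4))
for ce,a,m in blobs(mask(ti,"orange"),10): print("t",ce,a,np.round(plane(t,ce,.015),4))
cv2.imwrite("pics/m5.png",np.hstack([im,cv2.resize(ti[140:268,250:346],(288,384))]))
E
```

```text
58.6 [ 0.4529 -0.1293  0.2244] 142.15773791100224 [ 1.06  0.32 -1.06  1.92  0.31  1.08  0.79]
w [229.7 150.8] 149 [ 0.4216 -0.1425  0.018 ]
w [265.5 147.5] 79 [ 0.4424 -0.11    0.018 ]
w [267.8 156.9] 45 [ 0.452  -0.1142  0.018 ]
w [254.7 302.3] 239 [ 0.5873 -0.2379  0.018 ]
w [233.6 322.3] 433 [ 0.5941 -0.2773  0.018 ]
t [336.  185.6] 37 [ 0.5975 -0.2834  0.015 ]
t [324.1 186.9] 37 [ 0.5927 -0.243   0.015 ]
t [284.9 230.6] 27 [ 0.4451 -0.1105  0.015 ]
t [293.9 241.7] 11 [ 0.4087 -0.1403  0.015 ]
```

View pics/m5.png

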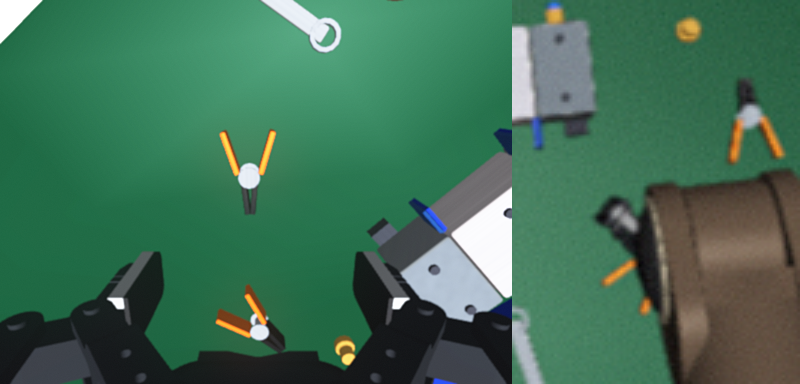

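Clip B is at its place. In the wrist view its pivot is at (249,176), the handle ends at (223,133) and (272,131), and the jaw tip at (250,213). Clip A is still at (260,330). I'll now work out the grasp.

```bash
cat >> h.py <<'E'
def clip(c,piv,tip,e1,e2):
    """pin xy, clip yaw from hand-read pixels"""
    P=plane(c,piv,.024)[:2];T=plane(c,tip,.018)[:2];M=(plane(c,e1,.016)+plane(c,e2,.016))[:2]/2
    d=T-M;y=np.arctan2(d[1],d[0]);print("pin",np.round(P,4),"yaw",np.degrees(y),"piv-tip",np.linalg.norm(T-P),"piv-ends",np.linalg.norm(M-P),"span",np.linalg.norm(plane(c,e1,.016)-plane(c,e2,.016)))
    return P,y
def goto(xy,z,yawd):
    """rows after first turning to yawd (deg): shift in tool units"""
    s=sense();dy=(yawd-np.degrees(yaw())+180)%360-180;a=np.radians(yawd)
    d=np.r_[xy,z]-s["position"]
    print("turn",round(-dy/4,2),"x",round((d[0]*np.cos(a)+d[1]*np.sin(a))/.02,2),"y",round((d[0]*np.sin(a)-d[1]*np.cos(a))/.02,2),"z",round(-d[2]/.02,2))
E
python3 - <<'E'
from h import *
c=cam("wrist");P,y=clip(c,(249,176),(250,213),(223,133),(272,131))
im=cv2.imread("pics/w5.png")
g=cv2.cvtColor(im,cv2.COLOR_BGR2HSV);m=((g[...,1]<60)&(g[...,2]>120)).astype(np.uint8)[160:195,230:270]
print([ (b[0]+[230,160],b[1]) for b in blobs(m*255)])
u=np.array([np.cos(y),np.sin(y)]);G=P-.038*u;print(G);goto(G,.005,np.degrees(y)+180)
E
```

```text
pin [ 0.4549 -0.142 ] yaw -36.484707745815726 piv-tip 0.04469383667515851 piv-ends 0.04612609768026121 span 0.05214995140924232
[(array([248.8, 175.8]), np.int32(462))]
[ 0.42430777 -0.11942241]
turn -0.33 x 1.43 y -0.46 z 10.95
```

>>> move_arm --targets "0 0 0 -0.33 1;0.72 -0.23 1 0 1;0.71 -0.23 1 0 1;0 0 1 0 1;0 0 1 0 1;0 0 1 0 1;0 0 1 0 1;0 0 1 0 1;0 0 1 0 1;0 0 1 0 1;0 0 0.95 0 1;0 0 0 0 1" --newtons 60

```text
clock: 60.2
position: [0.4232, -0.1197, 0.0236]
tool_rot: [0.313, 0.95, 0.0, -0.001]
contact_force: [-0.2, -0.9, 0.6]
grip_width: 0.0854
finger_force: 0.0
```

>>> move_arm --targets "0 0 0 0 1;0 0 0 0 -1;0 0 0 0 -1;0 0 0 0 -1;0 0 0 0 -1;0 0 0 0 -1;0 0 0 0 -1;0 0 0 0 -1"

```text
clock: 61.2
position: [0.4238, -0.1205, 0.0245]
tool_rot: [0.314, 0.95, 0.0, 0.0]
contact_force: [0.4, 0.8, 0.1]
grip_width: -0.0
finger_force: 0.0
```

```bash
python3 - <<'E'
from h import *
s=sense();print(s["clock"],np.round(s["position"],4),np.degrees(yaw()),s["grip_width"],s["finger_force"],s["contact_force"])
goto((.5,-.08),.1,186.1)
E
```

```text
61.2 [ 0.4238 -0.1205  0.0245] 143.4473386366623 -1.5050823281208235e-05 0.0 [0.4449339  0.82462182 0.08678441]
turn -10.66 x -4.0 y 1.61 z -3.78
```

The z count was one row short, so the fingers shut above the handles. I'll raise, open, descend and grip again.

>>> move_arm --targets "0 0 -0.5 0 1;0 0 0 0 1;0 0 0 0 1;0 0 0 0 1;0 0 0 0 1;0 0 0 0 1;0 0 0.8 0 1;0 0 0.68 0 1;0 0 0 0 1;0 0 0 0 1"

```text
clock: 62.45
position: [0.4239, -0.1203, 0.005]
tool_rot: [0.313, 0.95, 0.0, -0.0]
contact_force: [1.2, -1.0, 1.1]
grip_width: 0.0854
finger_force: 0.0
```

>>> move_arm --targets "0 0 0 0 -1;0 0 0 0 -1;0 0 0 0 -1;0 0 0 0 -1;0 0 0 0 -1;0 0 0 0 -1;0 0 0 0 -1"

```text
clock: 63.32
position: [0.4246, -0.1204, 0.0062]
tool_rot: [0.314, 0.95, -0.0, 0.001]
contact_force: [-3.6, 1.9, 16.5]
grip_width: 0.025
finger_force: 59.4
```

```bash
python3 - <<'E'
from h import *
s=sense();print(s["clock"],np.round(s["position"],4),np.degrees(yaw()),s["grip_width"],s["finger_force"],s["contact_force"])
goto((.5,-.03),.15,186.1)
E
```

```text
63.325 [ 0.4246 -0.1204  0.0062] 143.44989037431716 0.024979461460647112 59.42186415195465 [-3.58916605  1.88316476 16.53501377]
turn -10.66 x -4.23 y 4.09 z -7.19
```

>>> move_arm --targets "0 0 -0.5 0 -1;0 0 -1 0 -1;0 0 -0.5 0 -1;0 0 0 -0.97 -1;0 0 0 -0.97 -1;0 0 0 -0.97 -1;0 0 0 -0.97 -1;0 0 0 -0.97 -1;0 0 0 -0.97 -1;0 0 0 -0.97 -1;0 0 0 -0.97 -1;0 0 0 -0.97 -1"

```text
clock: 64.82
position: [0.4236, -0.1207, 0.0449]
tool_rot: [0.013, 1.0, -0.0, -0.0]
contact_force: [-0.4, 0.8, -0.8]
grip_width: 0.0249
finger_force: 59.2
```

>>> move_arm --targets "0 0 0 -0.97 -1;0 0 0 -0.97 -1;-0.5 0.85 0 0 -1;-0.5 0.85 0 0 -1;-0.5 0.85 0 0 -1;-0.53 0.85 0 0 -1;0 0.83 0 0 -1;0 0 0 0 -1;0 0 0 0 -1"

```text
clock: 65.95
position: [0.4546, -0.0328, 0.0448]
tool_rot: [-0.053, 0.999, -0.0, -0.0]
contact_force: [-0.4, -0.6, -0.5]
grip_width: 0.0246
finger_force: 59.2
```

```bash
python3 - <<'E'
from h import *
s=sense();print(s["clock"],np.round(s["position"],4),np.degrees(yaw()),s["grip_width"],s["finger_force"],np.round(s["joints"],2))
c,im=shot("scene","s6");t,ti=shot("top","t6");_,w=shot("wrist","w6")
a=cv2.resize(im[170:260,170:290],(400,300),interpolation=2);b=cv2.resize(ti[145:235,230:350],(400,300),interpolation=2)
cv2.imwrite("pics/m6.png",np.vstack([np.hstack([a,b]),np.hstack([cv2.resize(w,(400,300)),a*0])]))
E
```

```text
65.95 [ 0.4546 -0.0328  0.0448] -173.89104334371999 0.02460422879618582 59.23435628414154 [ 0.76  0.63 -1.01  2.12  0.76  0.81  0.94]
```

View pics/m6.png

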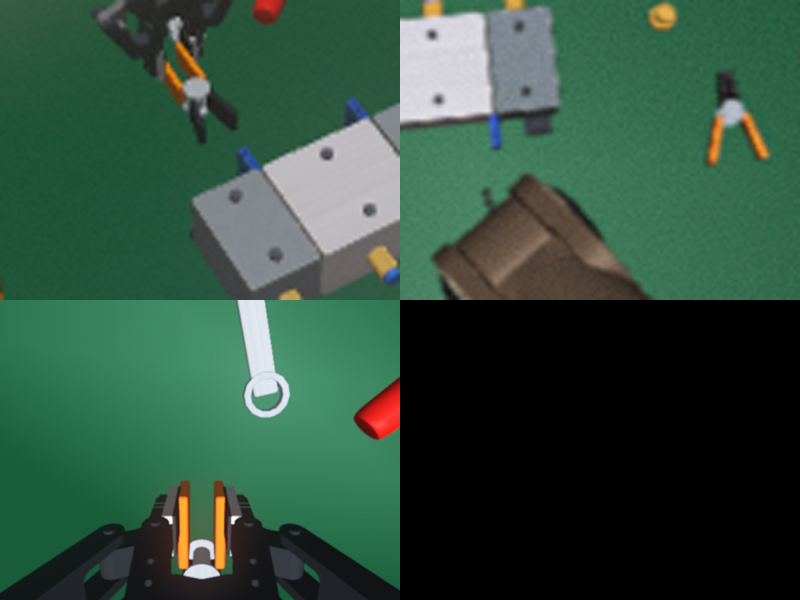

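The clip is held level with its jaws open. In the scene image the pivot is at (228.8,196.1) and the jaw tips at (230.6,211.4) and (239.6,207.5). The ear3 leaf is just ahead, at about (243,217).

```bash
python3 - <<'E'
from h import *
c=cam("scene");p=plane(c,(228.8,196.1),.0625)
t=(plane(c,(230.6,211.4),.0506)+plane(c,(239.6,207.5),.0506))/2
e=plane(c,(170+247/3.333,170+150/3.333),.068)
print("pin",p,"tips",t,"dist",np.linalg.norm((t-p)[:2]),np.degrees(np.arctan2(*(t-p)[1::-1])),"ear front top",e, "expected ear3 front top",np.array([.596,-.0172])-.012*np.array([.9943,.1068]))
E
```

```text
pin [ 0.49990941 -0.0293911   0.0625    ] tips [ 0.54301592 -0.02803438  0.0506    ] dist 0.04312785600656705 1.8027072306020469 ear front top [ 0.58351411 -0.01768911  0.068     ] expected ear3 front top [ 0.5840684 -0.0184816]
```

>>> move_arm --targets "0 0.15 -0.07 0 -1;-0.5 0 0 0 -1;-0.5 0 0 0 -1;-0.5 0 0 0 -1;-0.5 0 0 0 -1;-0.5 0 0 0 -1;-0.5 0 0 0 -1;-0.17 0 0 0 -1;0 0 0 0 -1;0 0 0 0 -1"

```text
clock: 67.35
position: [0.5179, -0.023, 0.0462]
tool_rot: [-0.053, 0.999, -0.0, 0.0]
contact_force: [1.1, -3.8, -2.7]
grip_width: 0.0249
finger_force: 59.6
```

```bash
python3 - <<'E'
from h import *
s=sense();print(s["clock"],np.round(s["position"],4),s["grip_width"],s["contact_force"])
c,im=shot("scene","s7")
cv2.imwrite("pics/s7c.png",cv2.resize(im[180:240,210:290],(800,600),interpolation=2))
E
```

```text
67.35 [ 0.5179 -0.023   0.0462] 0.024919675890094133 [ 1.05500514 -3.78361646 -2.72461205]
```

View pics/s7c.png

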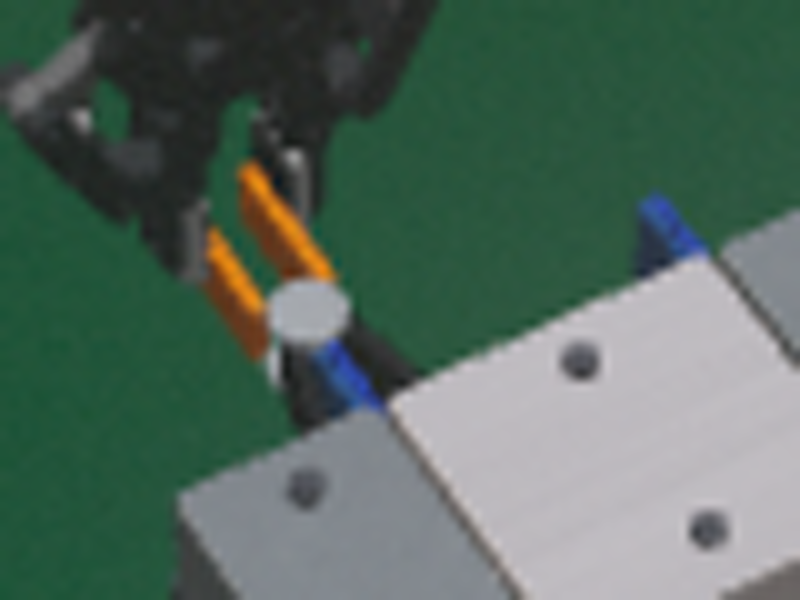

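The jaws straddle ear3, with the pivot at scene px (241,211).

```bash
python3 - <<'E'
from h import *
print(plane(cam("scene"),(241,211),.064),"want .5632 -.0207")
E
```

```text
[ 0.5644233  -0.01891359  0.064     ] want .5632 -.0207
```

>>> move_arm --targets "0 0 0 0 -0.3;0 0 0 0 -0.1;0 0 0 0 0.2;0 0 0 0 0.5;0 0 0 0 0.6;0 0 0 0 0.6;0 0 0 0 0.6;0 0 0 0 0.6"

```text
clock: 68.4
position: [0.5178, -0.0223, 0.0463]
tool_rot: [-0.053, 0.999, 0.0, 0.0]
contact_force: [0.4, 0.1, -0.8]
grip_width: 0.0686
finger_force: 0.0
```

```bash
python3 - <<'E'
from h import *
s=sense();print(s["clock"],np.round(s["position"],4),s["grip_width"],s["contact_force"])
c,im=shot("scene","s8")
cv2.imwrite("pics/s8c.png",cv2.resize(im[180:240,210:290],(600,450),interpolation=2))
goto((.63,-.255),.25,6.1)
E
```

```text
68.4 [ 0.5178 -0.0223  0.0463] 0.06857320055104012 [ 0.38729209  0.09554973 -0.84686081]
turn -44.99 x 4.34 y 12.17 z -10.19
```

View pics/s8c.png

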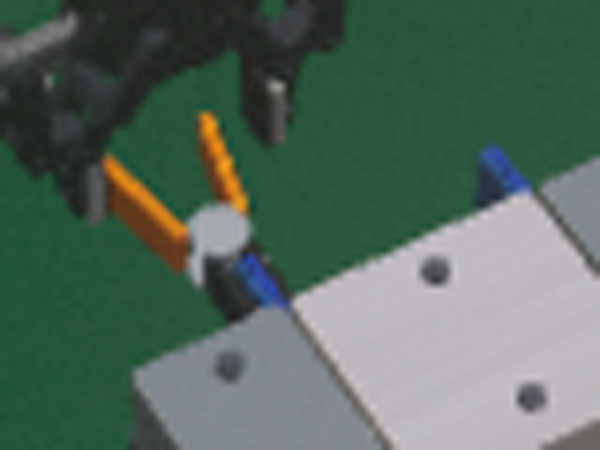

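Clip B grips ear3 and lies level. On to clip A.

>>> move_arm --targets "0 0 -1 0 0.6;0 0 -1 0 0.6;0 0 -1 0 0.6;0 0 -1 0 0.8;0 0 -1 0 0.8;0 0 -1 0 1;0 0 -1 0 1;0 0 -1 0 1;0 0 -0.7 0 1;-0.25 -0.95 0 0 1;-0.25 -0.95 0 0 1;-0.25 -0.95 0 0 1"

```text
clock: 69.95
position: [0.539, -0.0796, 0.2193]
tool_rot: [-0.053, 0.999, 0.0, -0.001]
contact_force: [-0.6, 0.5, -0.5]
grip_width: 0.0853
finger_force: 0.0
```

>>> move_arm --targets "-0.25 -0.95 0 -0.7 1;-0.25 -0.95 0 0 1;-0.25 -0.95 0 0 1;-0.25 -0.95 0 0 1;-0.25 -0.95 0 0 1;-0.25 -0.95 0 0 1;-0.25 -0.95 0 0 1;-0.25 -0.95 0 0 1;-0.25 -0.95 0 0 1;-0.25 -0.95 0 0 1;0 0 0 0 1;0 0 0 0 1"

```text
clock: 71.45
position: [0.6167, -0.2568, 0.2203]
tool_rot: [-0.078, 0.997, 0.0, -0.0]
contact_force: [-0.3, 0.2, -0.2]
grip_width: 0.0852
finger_force: 0.0
```

```bash
python3 - <<'E'
from h import *
s=sense();print(s["clock"],np.round(s["position"],4),np.degrees(yaw()),np.round(s["joints"],2))
c,im=shot("wrist","w9");t,ti=shot("top","t9")
for ce,a,m in blobs(mask(im,"orange"),40): print("w",ce,a,np.round(plane(c,ce,.018),4))
for ce,a,m in blobs(mask(ti,"orange"),10): print("t",ce,a,np.round(plane(t,ce,.015),4))
cv2.imwrite("pics/m9.png",np.hstack([im,cv2.resize(ti[140:268,250:346],(288,384))]))
E
```

```text
71.45 [ 0.6167 -0.2568  0.2203] -171.02666693790675 [ 0.96  0.73 -1.08  1.45  0.64  1.35  1.58]
w [505.3 125.9] 166 [ 0.5337 -0.0091  0.018 ]
w [238.8 145.2] 134 [ 0.5968 -0.2805  0.018 ]
w [275.8 146.3] 143 [ 0.5918 -0.2416  0.018 ]
t [335.9 185.4] 36 [ 0.5982 -0.283   0.015 ]
t [324.2 186.8] 37 [ 0.593  -0.2434  0.015 ]
t [254.9 203.1] 27 [ 0.5358 -0.01    0.015 ]
t [265.5 202.9] 34 [ 0.5368 -0.0455  0.015 ]
```

View pics/m9.png

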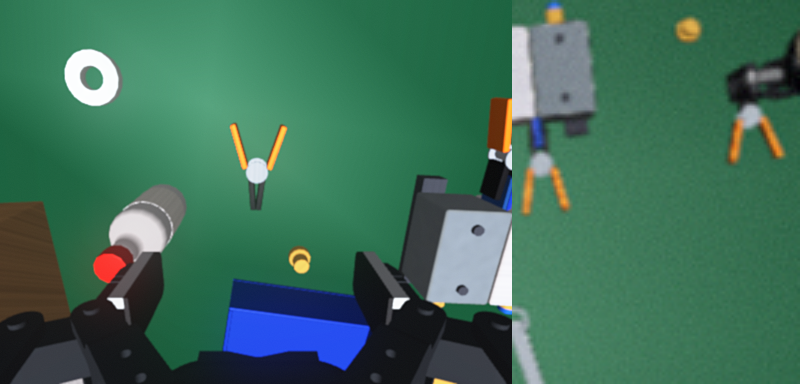

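Clip A is undisturbed. In the wrist view its pivot is at (257,171), the jaw tip at (256.5,208) and the handle ends at (233,126) and (285,127). The top view shows clip B sitting straight on ear3.

```bash
python3 - <<'E'
from h import *
c=cam("wrist");P,y=clip(c,(257,171),(256.5,208),(233,126),(285,127))
u=np.array([np.cos(y),np.sin(y)]);G=P-.038*u;print(G);goto(G,.006,np.degrees(y)+180)
E
```

```text
pin [ 0.6201 -0.2573] yaw 7.2482368020973205 piv-tip 0.043771895601534105 piv-ends 0.04590179411996922 span 0.05448545239985618
[ 0.58243293 -0.26205355]
turn 0.44 x 1.74 y -0.06 z 10.73
```

>>> move_arm --targets "0 0 0 0.44 1;0.87 -0.03 1 0 1;0.87 -0.03 1 0 1;0 0 1 0 1;0 0 1 0 1;0 0 1 0 1;0 0 1 0 1;0 0 1 0 1;0 0 1 0 1;0 0 1 0 1;0 0 1 0 1;0 0 0.73 0 1"

```text
clock: 73.05
position: [0.5821, -0.2632, 0.0042]
tool_rot: [-0.062, 0.998, 0.0, -0.0]
contact_force: [-0.9, 0.4, 0.1]
grip_width: 0.0853
finger_force: 0.0
```

>>> move_arm --targets "0 0 0 0 1;0 0 0 0 1;0 0 0 0 -1;0 0 0 0 -1;0 0 0 0 -1;0 0 0 0 -1;0 0 0 0 -1;0 0 0 0 -1;0 0 0 0 -1"

```text
clock: 74.18
position: [0.5835, -0.263, 0.0081]
tool_rot: [-0.063, 0.998, -0.001, 0.001]
contact_force: [-5.0, 1.0, 14.2]
grip_width: 0.0246
finger_force: 59.4
```

```bash
python3 - <<'E'
from h import *
s=sense();print(s["clock"],np.round(s["position"],4),np.degrees(yaw()),s["grip_width"],s["finger_force"],s["contact_force"])
e=np.array([.9943,.1068]);g=np.array([.5846,.0867])-.077*e-.07*e
print(g);goto(g,.1,186.1)
E
```

```text
74.175 [ 0.5835 -0.263   0.0081] -172.83112879334894 0.024590245790513252 59.436272978782654 [-5.0196356   0.96031298 14.1730781 ]
[0.4384379 0.0710004]
turn 0.27 x 5.44 y 17.38 z -4.6
```

>>> move_arm --targets "0 0 -0.5 0 -1;0 0 -1 0 -1;0 0 -1 0 -1;0 0 -1 0 -1;0 0 -1 0 -1;0 0 -1 0 -1;0 0 -0.5 0.27 -1;0.3 0.97 0 0 -1;0.3 0.97 0 0 -1;0.3 0.97 0 0 -1;0.3 0.97 0 0 -1;0.3 0.97 0 0 -1"

```text
clock: 75.68
position: [0.5417, -0.1685, 0.1257]
tool_rot: [-0.053, 0.999, -0.0, -0.0]
contact_force: [-0.4, 0.3, -0.8]
grip_width: 0.025
finger_force: 59.0
```

>>> move_arm --targets "0.3 0.97 0 0 -1;0.3 0.97 0 0 -1;0.3 0.97 0 0 -1;0.3 0.97 0 0 -1;0.3 0.97 0 0 -1;0.3 0.97 0 0 -1;0.3 0.97 0 0 -1;0.3 0.97 0 0 -1;0.3 0.97 0 0 -1;0.3 0.97 0 0 -1;0.3 0.97 0 0 -1;0.3 0.97 0 0 -1"

```text
clock: 77.18
position: [0.4454, 0.0551, 0.1257]
tool_rot: [-0.053, 0.999, -0.0, 0.0]
contact_force: [0.4, -1.0, -0.8]
grip_width: 0.0245
finger_force: 59.0
```

>>> move_arm --targets "0.3 0.9 0 0 -1;0 0 1 0 -1;0 0 1 0 -1;0 0 1 0 -1;0 0 0.8 0 -1;0 0 0 0 -1;0 0 0 0 -1"

```text
clock: 78.05
position: [0.4384, 0.0716, 0.0502]
tool_rot: [-0.053, 0.999, 0.0, 0.0]
contact_force: [0.8, -0.2, -0.5]
grip_width: 0.0246
finger_force: 59.0
```

```bash
python3 - <<'E'
from h import *
s=sense();print(s["clock"],np.round(s["position"],4),np.degrees(yaw()),s["grip_width"],s["finger_force"],np.round(s["joints"],2))
c,im=shot("scene","s10")
cv2.imwrite("pics/s10.png",cv2.resize(im[150:240,210:330],(800,600),interpolation=2))
E
```

```text
78.05 [0.4384 0.0716 0.0502] -173.90499354941096 0.024562596114759486 58.98856043815613 [ 0.54  0.6  -1.03  2.14  0.74  0.81  0.71]
```

View pics/s10.png

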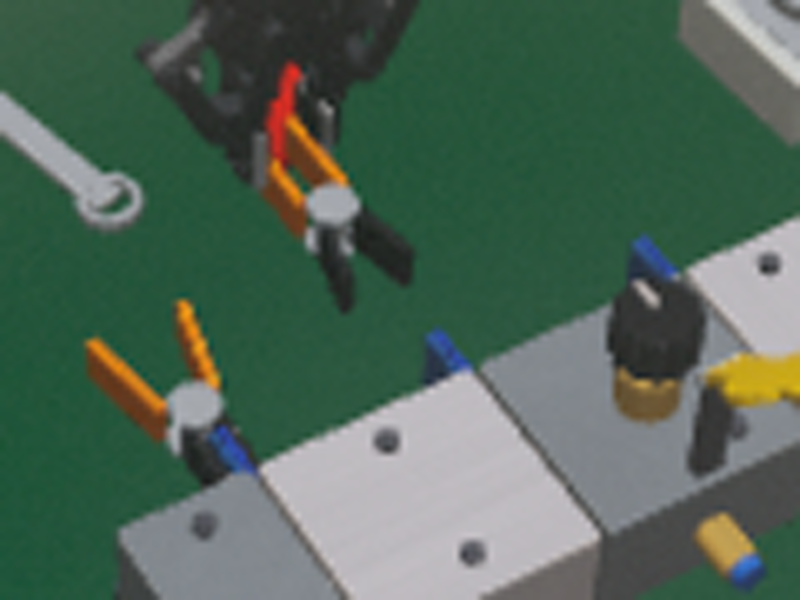

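Clip A is held level. The pivot is at scene (260.0,180.9), the jaw tips at (261.5,195.8) and (270.6,191.3), and the ear2 front at (275.5,200.7). The cap's mark is now half a turn round, as expected for 540°.

```bash
python3 - <<'E'
from h import *
c=cam("scene");p=plane(c,(259.95,180.9),.066)
t=(plane(c,(261.45,195.75),.054)+plane(c,(270.6,191.25),.054))/2
print("ear",plane(c,(275.5,200.7),.068),"want",np.array([.5846,.0867])-.012*np.array([.9943,.1068]))
e=np.array([.9943,.1068]);j=(p[:2]+.033*e);print("pin",p,"tip",t,"jaw",j,t[:2]-.009*e)
d=np.r_[np.array([.5846,.0867])-(j+t[:2]-.009*e)/2,-.002];print(totool(d)/.02)
E
```

```text
ear [0.57230732 0.08312633 0.068     ] want [0.5726684 0.0854184]
pin [0.48543812 0.07464771 0.066     ] tip [0.52713455 0.07526884 0.054     ] jaw [0.51825002 0.07817211] [0.51818585 0.07430764]
[-3.35574455  0.16821939  0.10325554]
```

>>> move_arm --targets "0 0.05 0.1 0 -1;-0.5 0 0 0 -1;-0.5 0 0 0 -1;-0.5 0 0 0 -1;-0.5 0 0 0 -1;-0.5 0 0 0 -1;-0.5 0 0 0 -1;-0.35 0 0 0 -1;0 0 0 0 -1;0 0 0 0 -1"

```text
clock: 79.35
position: [0.5043, 0.0793, 0.0476]
tool_rot: [-0.053, 0.999, -0.0, -0.0]
contact_force: [0.1, -0.3, -0.7]
grip_width: 0.025
finger_force: 59.0
```

```bash
python3 - <<'E'
from h import *
s=sense();print(s["clock"],np.round(s["position"],4),s["grip_width"],s["contact_force"])
c,im=shot("scene","s11")
cv2.imwrite("pics/s11.png",cv2.resize(im[150:240,210:330],(800,600),interpolation=2))
E
```

```text
79.35 [0.5043 0.0793 0.0476] 0.024996229043180836 [ 0.12322272 -0.2878115  -0.7124255 ]
```

View pics/s11.png

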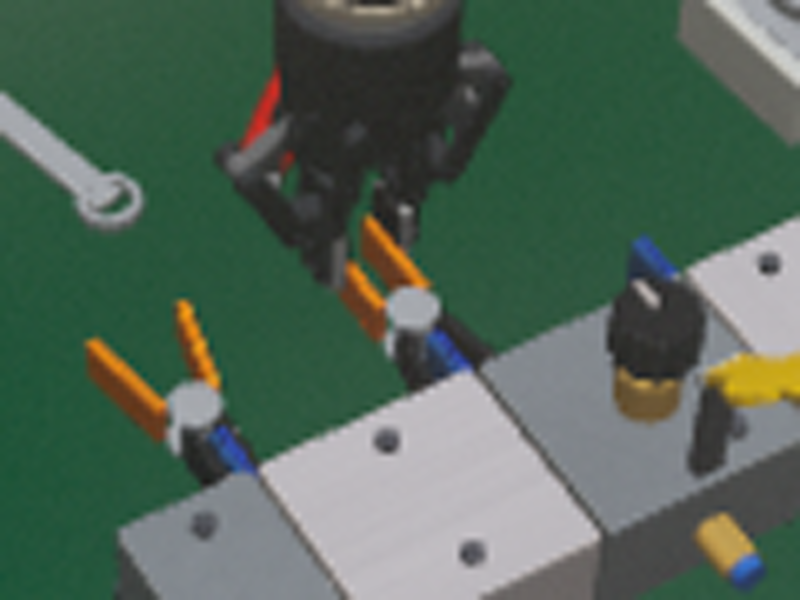

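Clip A straddles ear2, with its pivot at scene (272.0,196.4). I'll release it and lift away.

>>> move_arm --targets "0 0 0 0 -0.3;0 0 0 0 -0.1;0 0 0 0 0.2;0 0 0 0 0.5;0 0 0 0 0.6;0 0 0 0 0.6;0 0 0 0 0.6;0 0 -0.5 0 0.6;0 0 -1 0 0.6;0 0 -1 0 0.6;0 0 -1 0 0.6;0 0 -1 0 0.6"

```text
clock: 80.9
position: [0.5049, 0.0793, 0.1394]
tool_rot: [-0.053, 0.999, -0.0, 0.0]
contact_force: [0.2, 0.0, -0.1]
grip_width: 0.0682
finger_force: 0.0
```

>>> move_arm --targets "0 0 -1 0 -1;0 0 -0.5 0 -1;0 0 0 0 -1;0 0 0 0 -1"

```text
clock: 81.4
position: [0.5043, 0.079, 0.1671]
tool_rot: [-0.053, 0.999, -0.0, -0.0]
contact_force: [-0.6, 0.2, 0.1]
grip_width: -0.0
finger_force: 0.0
```

```bash
python3 - <<'E'
from h import *
s=sense();print(s["clock"],np.round(s["position"],4),s["grip_width"],s["contact_force"])
e=np.array([.9943,.1068])
c,im=shot("scene","s12");t,ti=shot("top","t12")
for ce,a,m in blobs(mask(ti,"orange"),10): print("t",ce,a,np.round(plane(t,ce,.055),4))
print("expected handle centre (27 behind pin):",*[np.array(p)-.06*e for p in [(.5846,.0867),(.596,-.0172)]])
G=tri([ray(cm,[b for b in blobs(mask(i,"green"),20) if abs(b[0][0]-x)<15 and abs(b[0][1]-y)<15][0][0]) for cm,i,x,y in[(c,im,332,144),(t,ti,142,232)]]) if 1 else 0
print("green",G);goto(G[:2],.1,186.1)
cv2.imwrite("pics/m12.png",np.hstack([cv2.resize(im[150:240,210:310],(440,400),interpolation=2),cv2.resize(ti[140:220,190:262],(360,400),interpolation=2)]))
E
```

```text
81.4 [0.5043 0.079  0.1671] -4.274883495997595e-05 [-0.60106827  0.16993239  0.13372258]
t [255.2 201.3] 19 [ 0.5384 -0.0105  0.055 ]
t [265.4 202.5] 34 [ 0.5348 -0.0436  0.055 ]
expected handle centre (27 behind pin): [0.524942 0.080292] [ 0.536342 -0.023608]
green [0.4348406  0.34901997 0.0636646 ]
turn -0.0 x 2.02 y 13.79 z 3.35
```

View pics/m12.png

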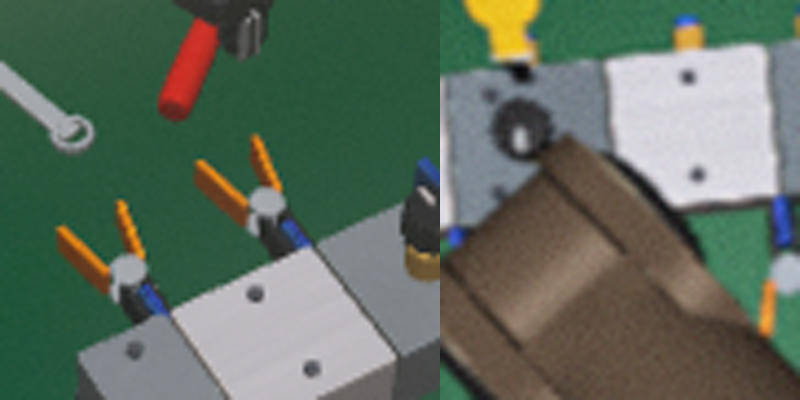

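Both clips grip their ears, level and alike. Now the green button.

>>> move_arm --targets "0.145 0.985 0 0 -1;0.145 0.985 0 0 -1;0.145 0.985 0 0 -1;0.145 0.985 0 0 -1;0.145 0.985 0 0 -1;0.145 0.985 0 0 -1;0.145 0.985 0 0 -1;0.145 0.985 0 0 -1;0.145 0.985 0 0 -1;0.145 0.985 0 0 -1;0.145 0.985 0 0 -1;0.145 0.985 0 0 -1"

```text
clock: 83.0
position: [0.4446, 0.3112, 0.167]
tool_rot: [-0.053, 0.999, -0.0, -0.001]
contact_force: [0.1, -0.4, 0.8]
grip_width: 0.0002
finger_force: 0.0
```

>>> move_arm --targets "0.145 0.985 0 0 -1;0.145 0.985 0 0 -1;0 0 1 0 -1;0 0 1 0 -1;0 0 1 0 -1;0 0 1 0 -1;0 0 1 0 -1;0 0 0.2 0 -1;0 0 0.2 0 -1;0 0 0.2 0 -1;0 0 0 0 -1;0 0 0 0 -1"

```text
clock: 84.5
position: [0.4351, 0.349, 0.0595]
tool_rot: [-0.053, 0.999, -0.001, 0.001]
contact_force: [-9.5, -13.1, 39.5]
grip_width: 0.0001
finger_force: 19.4
```

>>> move_arm --targets "0 0 -0.15 0 -1;0 0 0 0 -1"

```text
clock: 84.75
position: [0.4354, 0.3494, 0.0601]
tool_rot: [-0.053, 0.999, 0.0, 0.001]
contact_force: [-2.4, -3.6, 10.6]
grip_width: 0.0004
finger_force: 5.4
```

>>> move_arm --targets "0 0 -0.1 0 -1;0 0 0 0 -1"

```text
clock: 85.0
position: [0.4354, 0.3494, 0.0613]
tool_rot: [-0.053, 0.999, 0.0, 0.0]
contact_force: [-0.7, -2.1, 5.4]
grip_width: -0.0002
finger_force: 2.1
```

>>> move_arm --targets "0 0 -0.1 0 -1;0 0 0 0 -1"

```text
clock: 85.25
position: [0.4353, 0.3494, 0.0629]
tool_rot: [-0.053, 0.999, 0.0, 0.0]
contact_force: [0.3, -0.8, 3.6]
grip_width: -0.0003
finger_force: 1.6
```

>>> move_arm --targets "0 0 -0.1 0 -1;0 0 0 0 -1"

```text
clock: 85.5
position: [0.4353, 0.3494, 0.0648]
tool_rot: [-0.053, 0.999, 0.0, 0.0]
contact_force: [0.8, -0.7, 1.3]
grip_width: 0.0001
finger_force: 1.1
```

>>> move_arm --targets "0 0 -0.1 0 -1;0 0 0 0 -1"

```text
clock: 85.75
position: [0.4348, 0.3493, 0.0666]
tool_rot: [-0.053, 0.999, 0.0, -0.0]
contact_force: [0.4, 0.3, -0.0]
grip_width: -0.0003
finger_force: 0.0
```

>>> move_arm --targets "0 0 -0.1 0 -1;0 0 0 0 -1"

```text
clock: 86.0
position: [0.435, 0.3493, 0.0687]
tool_rot: [-0.053, 0.999, 0.0, -0.0]
contact_force: [0.4, -0.6, -0.2]
grip_width: 0.0004
finger_force: 0.0
```

The force profile shows a 5 N spring over about 6 mm and then a hard stop, so the button was fully pressed. I'll lift clear, check the final state numerically and hand in.

>>> move_arm --targets "0 0 -1 0 -1;0 0 -1 0 -1;0 0 -1 0 -1;0 0 -1 0 -1;0 0 -1 0 -1;0 0 0 0 -1;0 0 0 0 -1;0 0 0 0 -1"

```text
clock: 87.0
position: [0.4348, 0.3488, 0.1679]
tool_rot: [-0.053, 0.999, -0.0, -0.001]
contact_force: [-0.7, -0.6, -0.3]
grip_width: -0.0001
finger_force: 0.0
```

```bash
python3 - <<'E'
from h import *
e=np.array([.9943,.1068]);t,ti=shot("top","t13");c,im=shot("scene","s13");r=0
for n,cm,i in(("t",t,ti),("s",c,im)):
    for ce,a,m in blobs(mask(i,"orange"),10): print(n,ce,a,np.round(plane(cm,ce,.055),4))
    for ce,a,m in blobs(mask(i,"yellow"),60): print(n,"yellow",ce,a)
print([np.array(p)-.063*e for p in [(.5846,.0867),(.596,-.0172)]])
E
```

```text
t [254.9 203.1] 27 [ 0.5325 -0.0096  0.055 ]
t [265.5 202.9] 33 [ 0.5335 -0.044   0.055 ]
t [222.6 207.9] 36 [0.516  0.0948 0.055 ]
t [233.3 207.1] 29 [0.5189 0.0603 0.055 ]
t yellow [201.7 137.6] 262
s [269.8 186.2] 28 [0.507  0.0967 0.055 ]
s [260.1 191.1] 35 [0.5128 0.0629 0.055 ]
s [238.8 201.3] 25 [ 0.5232 -0.0084  0.055 ]
s [228.8 206.4] 40 [ 0.5291 -0.0414  0.055 ]
s yellow [91.  35.1] 63
s yellow [328.7 207.2] 163
[array([0.5219591, 0.0799716]), array([ 0.5333591, -0.0239284])]
```

```bash
python3 -c "
from h import *
print(plane(cam('scene'),(271.95,196.35),.065),'want .5518 .0832')
print(sign_off())"
```

```text
[0.55174339 0.08198111 0.065     ] want .5518 .0832
the job is handed in; nothing more can be done
None
```

Job handed in at 87 s, result not shown to me: tab laid back, cap unscrewed to its stop, both clips found on the bench fitted to ears 2 and 3 (ear 1 left empty), green button pressed fully and released, and the red button, spray, tape and fitting never touched.

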